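# Put the milk samples to warm on the two-ring hotplate

### The job

The empty, covered pan has been preheated on the left ring of the hotplate: first turn the left dial until its white line points at the red off mark, then slide the pan by its handle, lid and all and without lifting it off the glass, over to the middle of the right ring. Only then lay the lid aside, stand every orange-capped milk jar upright on the floor of the pan, put the lid back so that it sits flat on the rim, and last turn the right dial until its white line points at the green mark. Leave the blue-capped jar and everything else on the bench where it is.

Things in the scene. Friction and masses are not known exactly. Their poses are not given: they have to be found in the camera images.
- hotplate: fixed two-ring hotplate, white case 330 (local x) by 450 (local y) mm. Origin: centre of its underside on the bench; local x points away from the robot, y to the left. Flat black glass top 55 mm above the bench, two white ring outlines 208 mm across; steel strip along the near edge with a dial before each ring. Each dial scale has dark ticks and, at local +x of the dial, a red dot (off)
- ring_left (a point): centre of the left ring (the fast ring, two concentric outlines) on the glass, where the covered pan stands at the start
- ring_right (a point): centre of the right ring (the keep-warm ring, one outline) on the glass, 215 mm from the other; the outline is 7 mm wider all round than the pan's foot
- dial_left (a joint): angle of the left dial in rad, clockwise positive seen from above. 0: its white line points at its red off mark (hotplate local +x). It turns stiffly (0.04 N m), stays where it is left, and has stops at -0.35 and 5.0
- dial_right (a joint): angle of the right dial, as for the left one: 0 is at the red off mark, and 1.9 is at the green mark, which only this dial has (109 degrees clockwise from the red dot)
- dial_left_grip (a point): on the left dial's vertical axis, 30 mm above the glass; local x points along the bar to its pointer end. The black dial is a 46 mm disc, 8 mm high, with an upright grip bar across it, 42 mm long, 14 mm wide, its top 38 mm above the glass. A white line on the bar's top runs from the centre to the pointer end
- dial_right_grip (a point): the same point on the right dial, of the same form
- pan: round stainless warming pan, 194 mm across the foot, 200 mm across the rim, 66 mm high, wall 4 mm, floor 4 mm thick, empty and covered by its lid at first, 0.5 to 0.85 kg, loose on the glass. Origin: centre of its underside. One straight black handle sticks out level along local +y, to the left
- pan_handle (a point): middle of the pan's handle, 150 mm from the pan's axis along local +y and 52 mm above its underside; the handle is 20 mm wide, 16 mm thick, and runs from 107 to 203 mm from the axis
- lid: the pan's round steel lid, 213 mm across, 0.22 to 0.34 kg, on the pan at first. Origin: centre of its underside, the foot of a 174 mm wide, 6 mm high step that drops inside the pan's rim (with about 9 mm play); above it is the 4 mm rim disc. Seated, it is 60 mm above the pan's underside. The bench left of the hotplate is clear for laying it down (about local x -90, y +400 mm of the hotplate)
- lid_knob (a point): middle of the lid's black round knob, 34 mm above the lid's underside; the knob is 28 mm across and spans 18 to 48 mm above the underside
- jar1: milk sample jar, white plastic with an orange screw cap (stays closed), 44 mm across, 44 mm high, 0.05 to 0.1 kg, standing on the bench right of the hotplate. Origin: centre of its underside, z up. Two to four of the four jars are there; an absent one reads None
- jar2: milk sample jar, white plastic with an orange screw cap (stays closed), 44 mm across, 44 mm high, 0.05 to 0.1 kg, standing on the bench right of the hotplate. Origin: centre of its underside, z up. Two to four of the four jars are there; an absent one reads None
- jar3: milk sample jar, white plastic with an orange screw cap (stays closed), 44 mm across, 44 mm high, 0.05 to 0.1 kg, standing on the bench right of the hotplate. Origin: centre of its underside, z up. Two to four of the four jars are there; an absent one reads None
- jar4: milk sample jar, white plastic with an orange screw cap (stays closed), 44 mm across, 44 mm high, 0.05 to 0.1 kg, standing on the bench right of the hotplate. Origin: centre of its underside, z up. Two to four of the four jars are there; an absent one reads None
- blue_jar: jar of the same shape with a blue cap, standing among the samples: a kept sample, to be left alone. Origin: centre of its underside
- amber_bottle: amber glass bottle, 72 mm across, 165 mm high, behind the hotplate on the left; to be left alone. Origin: centre of its underside
- flask: conical glass flask, 86 mm across, 118 mm high, behind the hotplate; to be left alone. Origin: centre of its underside
- beaker: glass beaker, 70 mm across, 85 mm high, behind the hotplate; to be left alone. Origin: centre of its underside
- timer: white bench timer lying flat, 60 by 70 by 18 mm, before the hotplate on the right; to be left alone. Origin: centre of its underside
- wash_bottle: white wash bottle with red cap and bent spout, 68 mm across, 185 mm high, behind the jars; to be left alone. Origin: centre of its underside
Mind the look-alikes: they are no part of the job. Leave any turquoise look-alike of the jar3 alone. Leave any brown look-alike of the lid alone.

How it is judged:
On the way, in this order (a step that is already met when the one before it is completed fails the run):
1. the left dial's white line points at its red off mark (value of joint dial_left between -0.14 and 0.14 rad), for 0.2 s.
2. the pan, still covered, stands on the right ring (horizontal distance between pan and ring_right below 0.015 m and horizontal distance between lid and pan below 0.012 m and z of lid in the frame of pan between 0.056 and 0.064 m and angle between lid's own z axis and vertical below 0.06 rad and linear speed of pan below 0.02 m/s), for 0.2 s.
3. every orange-capped jar present stands upright on the floor of the pan (horizontal distance between each of jar1, jar2, jar3, jar4 and pan below 0.078 m and z of jar1 in the frame of pan between -0.005 and 0.012 m and angle between each of jar1, jar2, jar3, jar4's own z axis and vertical below 0.15 rad and z of jar2 in the frame of pan between -0.005 and 0.012 m and z of jar3 in the frame of pan between -0.005 and 0.012 m and z of jar4 in the frame of pan between -0.005 and 0.012 m and linear speed of each of jar1, jar2, jar3, jar4 below 0.03 m/s), for 0.2 s.
4. the lid is back on and sits flat on the pan's rim (horizontal distance between lid and pan below 0.012 m and z of lid in the frame of pan between 0.056 and 0.064 m and angle between lid's own z axis and vertical below 0.06 rad), for 0.2 s.
5. the right dial's white line points at the green mark (value of joint dial_right between 1.76 and 2.04 rad), for 0.3 s.
At the end, for the whole second after the job is handed in: Left dial within 0.14 rad of off, right dial within 0.14 rad of the green mark; pan within 15 mm of the right ring's centre; every orange-capped jar present upright (0.15 rad) on the pan's floor; lid flat on the rim, within 12 mm of the pan's axis; all at rest (all of step 1 and all of step 4 and all of step 5 and horizontal distance between pan and ring_right below 0.015 m and horizontal distance between each of jar1, jar2, jar3, jar4 and pan below 0.078 m and z of jar1 in the frame of pan between -0.005 and 0.012 m and angle between each of jar1, jar2, jar3, jar4's own z axis and vertical below 0.15 rad and z of jar2 in the frame of pan between -0.005 and 0.012 m and z of jar3 in the frame of pan between -0.005 and 0.012 m and z of jar4 in the frame of pan between -0.005 and 0.012 m and linear speed of each of pan, lid below 0.02 m/s); the robot touches nothing.
It fails at once if the pan is lifted off the glass (by more than 8 mm) or tipped (z of pan in the frame of hotplate above 0.063 m or z of pan in the frame of hotplate below 0.045 m or angle between pan's own z axis and vertical above 0.12 rad).
It fails at once if a jar is put into the pan before the pan is on the right ring (((horizontal distance between jar1 and pan below 0.09 m and z of jar1 in the frame of pan between -0.01 and 0.03 m) or (horizontal distance between jar2 and pan below 0.09 m and z of jar2 in the frame of pan between -0.01 and 0.03 m) or (horizontal distance between jar3 and pan below 0.09 m and z of jar3 in the frame of pan between -0.01 and 0.03 m) or (horizontal distance between jar4 and pan below 0.09 m and z of jar4 in the frame of pan between -0.01 and 0.03 m)) and horizontal distance between pan and ring_right above 0.045 m).
It fails at once if the blue-capped jar or another bystander is moved more than 30 mm or knocked over (distance of any of blue_jar, amber_bottle, flask, beaker, timer, wash_bottle from where it was at the start of the episode above 0.03 m or angle between any of blue_jar, amber_bottle, flask, beaker, timer, wash_bottle's own z axis and vertical above 0.5 rad).
Of jar1, jar2, jar3, jar4 only 2 to 4 are there at a start; the rules pass over those that are not, and their reading is None.
At some moment in a run one of jar1, jar2, jar3, jar4 may be knocked a few centimetres aside while the robot is not near it.
It also fails if it takes over 210 s, if anything falls off the work surface, if the arm or the gripper's body presses on something with over 40 N, if the wrist force passes 120 N, or if a joint passes its speed limit or range.

### The arm

A 6-joint arm with a two-finger parallel gripper is mounted at the origin on the work surface. World frame = base frame: x ahead of the robot, y to its left, z up, the work surface at z = 0. Lengths are in m, angles in rad, forces in N, time in s.
With the tool pointing down it reaches from about 0.375 to 0.975 m from the base axis. Payload 3.8 kg.
Tool frame: the origin (TCP) lies midway between the tips of the shut fingers; the grasp point (between the pads) lies 19 mm behind it (hold_point_z is the distance from the TCP to the grasp point, in m); y points along the fingers, x is the direction in which the jaws open and shut, and the axes are right-handed (so a half turn about y gives the same grasp; the last joint's range is limited). The gripper opens to 88 mm and grips with 3 to 60 N. Pads are 18 mm wide; open, the fingers measure 123 mm over their backs; the gripper's body (75 mm by 187 mm) begins 45 mm behind the grasp point.
Start: joints at [-1.237, 0.264, 1.604, -0, 1.274, -0.037], TCP at [0.245, -0.629, 0.239] pointing down, gripper open.
Joint ranges: [-2.63, 2.63], [-0.94, 2.18], [0.31, 2.57], [-1.31, 4.45], [0, 2.66], [-2.55, 2.55]. Speed limits (rad/s): [2.57, 2.57, 3.14, 3.14, 3.14, 3.14].

### API

Orientations are given as [roll, pitch, yaw] about the fixed x, y, z axes, in that order (R = Rz(yaw) Ry(pitch) Rx(roll)).
In Python, from station import * gives the robot as it stands.
- The arm moves only by the tool carry_out, never from a script. Its argument "commands" is a list of rows, each an object with "slide": the shift along the tool's x, y, z in cm, a list of three; "turn": the turn, a rotation vector about the tool's x, y, z in degrees, a list of three; "jaw": the gripper's target within -1 to 1 (fully open at 1, half-way at 0, shut at -1). A call has exactly 5 rows; each row is the pose to reach, as a shift and turn from the pose measured when the call began, along the tool's axes at that moment; what a row does not reach only later rows make up. A row lasts 1/12 s, in which the tool goes at most 41.7 mm and 7.16 degrees, less where a joint would pass 70% of its speed; a pose out of reach is approached as far as the arm can. A call with a gripper value outside its range is refused whole. The fingers move at their own pace and stop on an object; the grip force is fixed at half the most. Time passes only in rows, so rows that repeat a pose let the fingers close, or fill a call up. It gives the time, the measured TCP pose, the force and the opening at its end, in the units of the state.
- read_state(): the state, without advancing time (a new reading comes with each control period).
- snapshot(name): name is "scene" or "top"; returns (picture, depth): 384x512x3 uint8, red, green, blue; 384x512 float32, m along the optical axis (not along the pixel's ray), 0 where there is no reading.
- get_calibration(name): a dict with "fovy" (degrees; the focal length in pixels is half the picture's height over the tangent of half this angle, whatever the lens; pixels are square), "cx", "cy" (the principal point, pixels), "extrinsics" (4x4, takes a point from camera to world coordinates). Camera axes: x right, y down, z forward; pixel columns grow to the right and rows downward; lengths in m; the calibration is good to about 2 mm. A picture is of the moment at which its call begins. get_calibration takes no time and is no camera call.
- finish_job(): hands the job in, once; it reports no verdict.
The state is a dict: "clock": time; "qpos": joint angles; "joint_vel": joint speeds; "effort": joint torques, N m; "position": TCP position; "ee_rot": TCP orientation; "ft_force": force on the tool from outside, world axes, zero at the start; "ft_torque": the same for the moment, N m; "opening": opening from 0.0 (shut) to 1.0 (fully open).
Only numpy, scipy, OpenCV 4.12 (cv2) and the standard library are available. Lean on these libraries where they do the work, as an engineer would, in place of code of your own. Each camera call takes 0.05 s, during which the arm holds its last target.

## Working session

There is one attempt and no reset: what is moved stays moved. The work goes in short steps, Python scripts to look and compute and a tool call to move; the robot and the scene stay as the last step left them, time stands still between calls to the robot, and variables do not carry over. Pictures are saved under pics/ and viewed, and the job is handed in when it is done.

Besides the shell and the picture viewer there is one more tool, called after "Emit:" as name(argument=value, ...) on one line, values as JSON. carry_out: Moves the arm, as the interface text tells. Its arguments: {"type":"object","properties":{"commands":{"type":"array","items":{"type":"object","properties":{"slide":{"type":"array","items":{"type":"number"}},"turn":{"type":"array","items":{"type":"number"}},"jaw":{"type":"number"}}}}},"required":["commands"]}

```bash
ls; mkdir -p pics
python3 - <<'E'
from station import *
import cv2
s=read_state(); print(s)
for n in("scene","top"):
    p,d=snapshot(n); cv2.imwrite(f"pics/{n}0.png",p[:,:,::-1]); 
    import numpy as np
    np.save(f"{n}0.npy",d); print(get_calibration(n))
E
```

```text
pics
{'clock': 0.0, 'qpos': array([-1.23687396e+00,  2.64737583e-01,  1.60536762e+00,  8.85863427e-06,
        1.27366414e+00, -3.68615355e-02]), 'joint_vel': array([-1.11187119e-03,  1.65087096e-04,  6.06098754e-04,  4.86413756e-05,
       -1.40327560e-03, -4.35316676e-04]), 'effort': array([ 2.09436563e-03, -5.02096832e+01, -3.56874204e+01,  7.31983082e-02,
        2.95331015e-02, -1.81391520e-04]), 'position': array([ 0.24437972, -0.62845921,  0.23740192]), 'ee_rot': array([-1.57070765,  0.0021749 , -1.20001493]), 'ft_force': array([0.15933469, 0.6346416 , 0.65960499]), 'ft_torque': array([ 0.01025981,  0.00112886, -0.00451396]), 'opening': 0.9992369092841539}
{'fovy': 54.91117531485958, 'cx': 256.7732485238265, 'cy': 190.83579807368386, 'extrinsics': array([[-0.26033231,  0.82019009, -0.50942644,  0.98115884],
       [ 0.96546245,  0.22684877, -0.12814796,  0.08803777],
       [ 0.01045707, -0.52519315, -0.8509188 ,  0.957658  ],
       [ 0.        ,  0.        ,  0.        ,  1.        ]])}
{'fovy': 53.48188990874165, 'cx': 260.63706182554034, 'cy': 192.37196648376417, 'extrinsics': array([[-0.01457564, -0.98985746,  0.14131438,  0.33127469],
       [-0.99968596,  0.01730757,  0.0181225 , -0.03728211],
       [-0.0203845 , -0.14100586, -0.98979888,  1.18531816],
       [ 0.        ,  0.        ,  0.        ,  1.        ]])}
```

Run:
```python
import cv2
for n in("scene","top"):
    p=cv2.imread(f"pics/{n}0.png"); cv2.imwrite(f"pics/{n}0b.png",cv2.resize(p,(800,600),interpolation=cv2.INTER_CUBIC))
```

```text
(no output)
```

View pics/scene0.png

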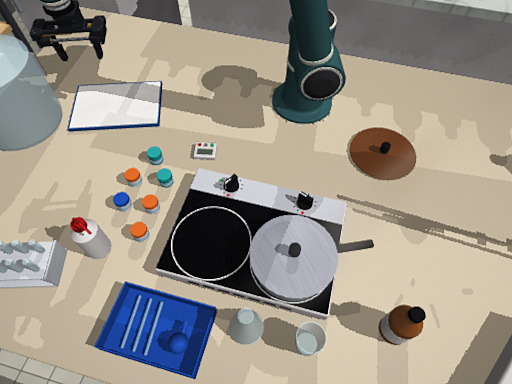

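View pics/top0.png

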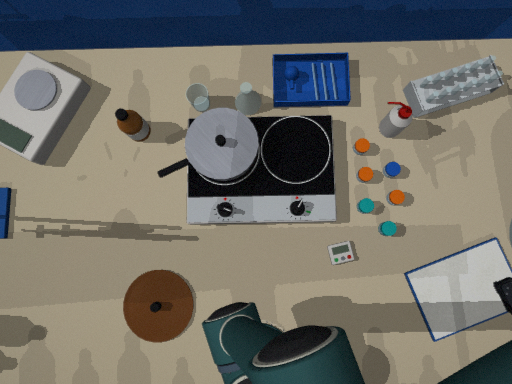

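```bash
cat > h.py <<'E'
from station import *
import numpy as np, cv2
def cal(n):
    c=get_calibration(n); f=192/np.tan(np.radians(c["fovy"]/2)); return f,c["cx"],c["cy"],np.array(c["extrinsics"])
def cloud(n,d):
    f,cx,cy,E=cal(n); v,u=np.mgrid[0:384,0:512]
    P=np.stack([(u-cx)/f*d,(v-cy)/f*d,d,np.ones_like(d)],-1)@E.T
    P=P[...,:3]; P[d<=0]=np.nan; return P
def atz(n,u,v,z):
    f,cx,cy,E=cal(n); r=E[:3,:3]@np.array([(u-cx)/f,(v-cy)/f,1]); o=E[:3,3]; return o+r*(z-o[2])/r[2]
def proj(n,p):
    f,cx,cy,E=cal(n); q=E[:3,:3].T@(np.asarray(p)-E[:3,3]); return f*q[0]/q[2]+cx,f*q[1]/q[2]+cy
E
python3 - <<'E'
from h import *
p=cv2.imread("pics/top0.png");d=np.load("top0.npy");P=cloud("top",d)
for u,v in [(50,60),(250,350),(150,150),(350,330)]: print(u,v,P[v,u],p[v,u])
E
```

```text
50 60 [ 0.96195985  0.68479433 -0.00331583] [116 136 146]
250 350 [ 0.18580658 -0.00838362  0.61613655] [49 48 26]
150 150 [ 6.44218322e-01  3.37891040e-01 -5.15740686e-05] [135 157 168]
350 330 [ 0.08269898 -0.27505456  0.00187122] [ 90 106 113]
```

Run:
```python
from h import *
p=cv2.imread("pics/top0.png");d=np.load("top0.npy");P=cloud("top",d)
hsv=cv2.cvtColor(p,cv2.COLOR_BGR2HSV)
for nm in("top","scene"):
  p=cv2.imread(f"pics/{nm}0.png");P=cloud(nm,np.load(nm+"0.npy"));hsv=cv2.cvtColor(p,cv2.COLOR_BGR2HSV)
  for name,lo,hi in(("orange",(5,180,120),(17,255,255)),("teal",(80,120,90),(95,255,255)),("blue",(105,150,100),(125,255,255))):
    m=cv2.inRange(hsv,lo,hi); n,l,st,c=cv2.connectedComponentsWithStats(m)
    for i in range(1,n):
        if 40<st[i,4]<400:
            q=P[l==i]; zt=np.nanmedian(q[:,2]); print(nm,name,c[i].round(1),st[i,4],"z",zt.round(3),"at .044:",atz(nm,*c[i],.044)[:2].round(4))
p=cv2.imread("pics/top0.png")
cv2.imwrite("pics/dz.png",cv2.resize(p[190:225,180:340],(800,175),interpolation=cv2.INTER_CUBIC))
p=cv2.imread("pics/scene0.png")
cv2.imwrite("pics/dz2.png",cv2.resize(p[165:225,190:350],(800,300),interpolation=cv2.INTER_CUBIC))
```

```text
top orange [362. 145.] 152 z 0.044 at .044: [ 0.6354 -0.3291]
top orange [365.4 173.4] 160 z 0.044 at .044: [ 0.5466 -0.3347]
top orange [396.7 196.4] 163 z 0.045 at .044: [ 0.4747 -0.4243]
top teal [365.8 205.2] 177 z 0.043 at .044: [ 0.45   -0.3308]
top teal [388.6 228.1] 174 z 0.044 at .044: [ 0.3806 -0.3943]
top blue [392.7 168.4] 158 z 0.044 at .044: [ 0.5606 -0.4179]
top blue [  2.8 200.3] 176 z 0.017 at .044: [0.4834 0.7729]
top blue [  1.7 227.5] 83 z 0.017 at .044: [0.4005 0.7694]
scene orange [131.9 174.5] 154 z 0.045 at .044: [ 0.478  -0.4224]
scene orange [149.7 201.6] 173 z 0.045 at .044: [ 0.55   -0.3338]
scene orange [138.2 229.2] 200 z 0.045 at .044: [ 0.6387 -0.3285]
scene orange [418.  327.9] 75 z 0.116 at .044: [0.7014 0.4191]
scene teal [154.3 152.9] 153 z 0.045 at .044: [ 0.3857 -0.3908]
scene teal [164.2 175.4] 170 z 0.045 at .044: [ 0.4554 -0.3289]
scene blue [120.8 198.8] 170 z 0.045 at .044: [ 0.5635 -0.4168]
```

View pics/dz.png

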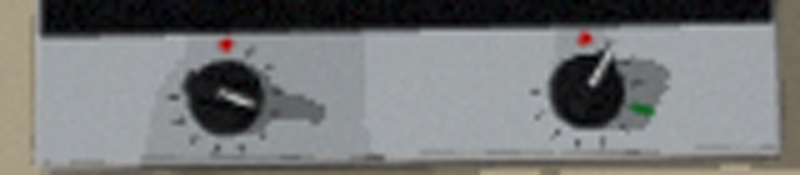

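View pics/dz2.png

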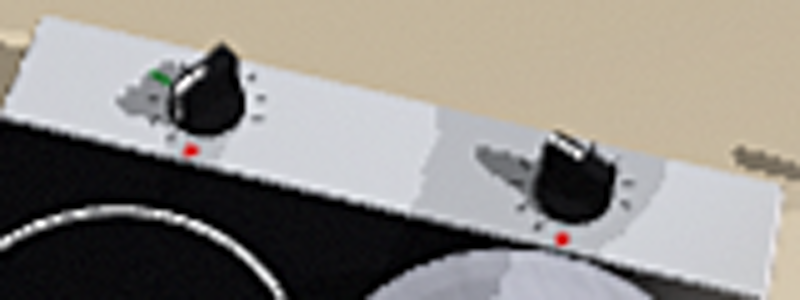

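Run:
```python
from h import *
for nm in("top","scene"):
  p=cv2.imread(f"pics/{nm}0.png");P=cloud(nm,np.load(nm+"0.npy"))
  g=cv2.cvtColor(p,cv2.COLOR_BGR2GRAY)
  # right ring
  m=(P[...,2]>.045)&(P[...,2]<.065)&(g>110)&(P[...,0]>.48)&(P[...,0]<.74)&(P[...,1]<0.01)&(P[...,1]>-.26)
  v,u=np.nonzero(m); w=np.array([atz(nm,a,b,.055)[:2] for a,b in zip(u,v)])
  # ring: ransac circle
  A=np.c_[2*w,np.ones(len(w))]; keep=np.ones(len(w),bool)
  from scipy.optimize import least_squares
  r=least_squares(lambda c:np.hypot(*(w-c).T)-.104,[.6,-.12],loss='soft_l1',f_scale=.003); e=np.hypot(*(w-r.x).T)-.104
  print(nm,"ring_right",r.x,len(w),np.median(abs(e)))
  # slab points
  m=(P[...,2]>.05)&(P[...,2]<.06)&(P[...,0]>.38)&(P[...,0]<.78)&(P[...,1]<0.3)&(P[...,1]>-.28)
  m=cv2.morphologyEx(m.astype(np.uint8),cv2.MORPH_OPEN,np.ones((3,3)))
  n,l,st,c=cv2.connectedComponentsWithStats(m); i=1+np.argmax(st[1:,4])
  v,u=np.nonzero(l==i); w=np.array([atz(nm,a,b,.055)[:2] for a,b in zip(u,v)]).astype(np.float32)
  rc=cv2.minAreaRect(w); print("rect",rc, cv2.boxPoints(rc).round(4).tolist())
  hsv=cv2.cvtColor(p,cv2.COLOR_BGR2HSV); mr=(cv2.inRange(hsv,(0,150,120),(4,255,255))|cv2.inRange(hsv,(172,150,120),(180,255,255)))
  n,l,st,c=cv2.connectedComponentsWithStats(mr)
  for i in range(1,n): print("red",c[i].round(1),st[i,4],atz(nm,*c[i],.055)[:2].round(4))
  mr=cv2.inRange(hsv,(50,120,50),(75,255,255)); n,l,st,c=cv2.connectedComponentsWithStats(mr)
  for i in range(1,n): print("green",c[i].round(1),st[i,4],atz(nm,*c[i],.055)[:2].round(4))
  # lid rim / knob
  m=(P[...,2]>.108)&(P[...,2]<.145)&(P[...,0]>.5)&(P[...,0]<.74)&(P[...,1]<0.27)&(P[...,1]>-.05)
  q=P[m]; print("lid pts",np.median(q,0), cv2.minEnclosingCircle(q[:,:2].astype(np.float32)))
  m=(P[...,2]>.145)&(P[...,2]<.18)&(P[...,0]>.5)&(P[...,0]<.74)&(P[...,1]<0.27)&(P[...,1]>-.05)
  q=P[m]; print("knob",len(q),np.median(q,0),q.max(0))
  m=(P[...,2]>.085)&(P[...,2]<.125)&(P[...,0]>.4)&(P[...,0]<.74)&(P[...,1]<0.36)&(P[...,1]>.225)
  q=P[m]; print("handle",len(q),np.median(q,0),q.max(0),q.min(0)); print(cv2.fitLine(q[:,:2].astype(np.float32),cv2.DIST_L2,0,.01,.01).ravel())
```

```text
top ring_right [ 0.62135797 -0.12327988] 236 0.002716358223448498Traceback (most recent call last):
  File "<stdin>", line 17, in <module>
  File "h.py", line 10, in atz
    f,cx,cy,E=cal(n); r=E[:3,:3]@np.array([(u-cx)/f,(v-cy)/f,1]); o=E[:3,3]; return o+r*(z-o[2])/r[2]
              ~~~^^^
  File "h.py", line 4, in cal
    c=get_calibration(n); f=192/np.tan(np.radians(c["fovy"]/2)); return f,c["cx"],c["cy"],np.array(c["extrinsics"])
ValueError: time passes only in moves, steps and waits
```

```bash
python3 - <<'E'
s=open('h.py').read()
s=s.replace('def cal(n):\n','_C={}\ndef cal(n):\n    if n not in _C: _C[n]=_cal(n)\n    return _C[n]\ndef _cal(n):\n')
open('h.py','w').write(s)
E
cat > m.py <<'E'
from h import *
from scipy.optimize import least_squares
for nm in("top","scene"):
  p=cv2.imread(f"pics/{nm}0.png");P=cloud(nm,np.load(nm+"0.npy"))
  g=cv2.cvtColor(p,cv2.COLOR_BGR2GRAY)
  m=(P[...,2]>.045)&(P[...,2]<.065)&(g>110)&(P[...,0]>.48)&(P[...,0]<.74)&(P[...,1]<0.01)&(P[...,1]>-.26)
  v,u=np.nonzero(m); w=np.array([atz(nm,a,b,.055)[:2] for a,b in zip(u,v)])
  r=least_squares(lambda c:np.hypot(*(w-c).T)-.104,[.6,-.12],loss='soft_l1',f_scale=.002); e=np.hypot(*(w-r.x).T)-.104
  print(nm,"ring_right",r.x,len(w),np.median(abs(e)))
  m=(P[...,2]>.05)&(P[...,2]<.06)&(P[...,0]>.38)&(P[...,0]<.78)&(P[...,1]<0.3)&(P[...,1]>-.28)
  m=cv2.morphologyEx(m.astype(np.uint8),cv2.MORPH_OPEN,np.ones((3,3)))
  n,l,st,c=cv2.connectedComponentsWithStats(m); i=1+np.argmax(st[1:,4])
  v,u=np.nonzero(l==i); w=np.array([atz(nm,a,b,.055)[:2] for a,b in zip(u,v)]).astype(np.float32)
  rc=cv2.minAreaRect(w); print("rect",rc, cv2.boxPoints(rc).round(4).tolist())
  hsv=cv2.cvtColor(p,cv2.COLOR_BGR2HSV); mr=(cv2.inRange(hsv,(0,150,120),(4,255,255))|cv2.inRange(hsv,(172,150,120),(180,255,255)))
  n,l,st,c=cv2.connectedComponentsWithStats(mr)
  for i in range(1,n): print("red",c[i].round(1),st[i,4],atz(nm,*c[i],.055)[:2].round(4))
  mr=cv2.inRange(hsv,(50,120,50),(75,255,255)); n,l,st,c=cv2.connectedComponentsWithStats(mr)
  for i in range(1,n): print("green",c[i].round(1),st[i,4],atz(nm,*c[i],.055)[:2].round(4))
  m=(P[...,2]>.108)&(P[...,2]<.145)&(P[...,0]>.5)&(P[...,0]<.74)&(P[...,1]<0.27)&(P[...,1]>-.05)
  q=P[m]; print("lid pts",np.median(q,0), cv2.minEnclosingCircle(q[:,:2].astype(np.float32)))
  m=(P[...,2]>.145)&(P[...,2]<.18)&(P[...,0]>.5)&(P[...,0]<.74)&(P[...,1]<0.27)&(P[...,1]>-.05)
  q=P[m]; print("knob",len(q),np.median(q,0),q.max(0))
  m=(P[...,2]>.085)&(P[...,2]<.125)&(P[...,0]>.4)&(P[...,0]<.74)&(P[...,1]<0.36)&(P[...,1]>.225)
  q=P[m]; print("handle",len(q),np.median(q,0),q.max(0),q.min(0)); print(cv2.fitLine(q[:,:2].astype(np.float32),cv2.DIST_L2,0,.01,.01).ravel())
E
python3 m.py
```

```text
top ring_right [ 0.62213223 -0.12320336] 236 0.002179871231587284
rect ((0.5680855512619019, -0.015515804290771484), (0.32122495770454407, 0.4398488998413086), 0.13672342896461487) [[0.40689998865127563, 0.20399999618530273], [0.40799999237060547, -0.23579999804496765], [0.729200005531311, -0.23510000109672546], [0.7282000184059143, 0.20479999482631683]]
red [394.3 102.4] 22 [ 0.7651 -0.432 ]
red [403. 104.] 1 [ 0.7594 -0.4583]
red [405. 105.] 1 [ 0.7561 -0.4642]
red [408.5 106.5] 2 [ 0.751  -0.4746]
red [404.2 112.6] 56 [ 0.7318 -0.4603]
red [296.5 197.5] 4 [ 0.4753 -0.1234]
red [224.5 198.5] 4 [0.476  0.0919]
red [348.9 256.1] 8 [ 0.3006 -0.2709]
green [308.1 211.4] 7 [ 0.4331 -0.1568]
green [336.  259.5] 8 [ 0.2914 -0.2332]
lid pts [0.62046216 0.096826   0.12648317] ((0.6074323654174805, 0.13411714136600494), 0.151689812541008)
knob 92 [0.62625247 0.09240712 0.16163528] [0.64114343 0.10637439 0.16555839]
handle 322 [0.68178494 0.3398371  0.11229795] [0.73743013 0.35968224 0.12397524] [0.53423759 0.22511728 0.0855476 ]
[0.8421043  0.5393146  0.63531154 0.30475923]
scene ring_right 
[... 254 characters left out ...]
, [0.7329000234603882, -0.23829999566078186], [0.732200026512146, 0.20569999516010284]]
red [199.2 144.4] 5 [ 0.3248 -0.2644]
red [227.5 194.5] 4 [ 0.4749 -0.1251]
red [302.  212.2] 4 [0.4747 0.0913]
red [ 80.5 223.7] 119 [ 0.6688 -0.4805]
red [ 72.7 227.3] 15 [ 0.6842 -0.4951]
green [211.5 144.5] 4 [ 0.3149 -0.2275]
green [222.  180.3] 3 [ 0.433  -0.1551]
lid pts [0.63566918 0.09890983 0.12825889] ((0.60893714427948, 0.1344957798719406), 0.15298186242580414)
knob 138 [0.63380058 0.09242786 0.16371648] [0.64442777 0.10619441 0.16771647]
handle 505 [0.69932562 0.34070268 0.11394939] [0.73954956 0.35994723 0.12499479] [0.53731187 0.22522311 0.08573579]
[0.8560107 0.5169581 0.6568136 0.311626 ]
```

```bash
cat > m2.py <<'E'
from h import *
import sys
k=sys.argv[1] if len(sys.argv)>1 else "0"
cs={"L":np.array([.443,.0916]),"R":np.array([.443,-.1243])}
for nm in("top","scene"):
  p=cv2.imread(f"pics/{nm}{k}.png");g=cv2.cvtColor(p,cv2.COLOR_BGR2GRAY).astype(float)
  for a,c in cs.items():
    # rectify top plane z=.093 around the dial, 0.5mm/px
    N=120; s=.0005
    gx,gy=np.meshgrid(c[1]-(np.arange(N)-N/2)*s, c[0]-(np.arange(N)-N/2)*s) # cols: -y, rows: -x
    uv=np.array([[proj(nm,(x,y,.093)) for y,x in zip(r1,r2)] for r1,r2 in zip(gx,gy)]).astype(np.float32)
    im=cv2.remap(p,uv[...,0],uv[...,1],cv2.INTER_CUBIC); cv2.imwrite(f"/tmp/{nm}{a}.png",im)
ims=[cv2.resize(cv2.imread(f"/tmp/{nm}{a}.png"),(390,290)) if 0 else cv2.resize(cv2.imread(f"/tmp/{nm}{a}.png"),(300,300)) for nm in("top","scene") for a in "LR"]
for im in ims: cv2.drawMarker(im,(150,150),(0,0,255),0,20,1)
cv2.imwrite(f"pics/dials{k}.png",np.vstack([np.hstack(ims[:2]),np.hstack(ims[2:])]))
E
python3 m2.py
python3 - <<'E'
from h import *
for nm in("top","scene"):
  p=cv2.imread(f"pics/{nm}0.png");g=cv2.cvtColor(p,cv2.COLOR_BGR2GRAY); P=cloud(nm,np.load(nm+"0.npy"))
  m=((g<60)&(P[...,2]>.09)&(P[...,2]<.125)&(P[...,0]>.48)&(P[...,0]<.65)&(P[...,1]<0.35)&(P[...,1]>.18)).astype(np.uint8)
  v,u=np.nonzero(m); w=np.array([atz(nm,a,b,.115)[:2] for a,b in zip(u,v)]).astype(np.float32)
  print(nm,cv2.minAreaRect(w),len(w)); L=cv2.fitLine(w,cv2.DIST_L2,0,.01,.01).ravel();print(L,np.degrees(np.arctan2(L[1],L[0])))
  m=((P[...,2]>.155)&(P[...,0]>.58)&(P[...,0]<.68)&(P[...,1]<0.13)&(P[...,1]>.06))
  v,u=np.nonzero(m); w=np.array([atz(nm,a,b,.163)[:2] for a,b in zip(u,v)]).astype(np.float32); print("knob",w.mean(0),cv2.minEnclosingCircle(w))
E
```

```text
top ((0.5608813762664795, 0.23269964754581451), (0.01973688416182995, 0.09252835065126419), 24.623579025268555) 214
[ 0.40811986 -0.91292834  0.5606366   0.2331361 ] -65.913216
knob [0.6282195  0.09344958] ((0.6281118988990784, 0.09354710578918457), 0.013955201022326946)
scene ((0.5619738101959229, 0.26003342866897583), (0.012979012914001942, 0.046134062111377716), 44.60353088378906) 36
[ 0.6341617  -0.77320045  0.55652535  0.26640823] -50.642162
knob [0.63115364 0.09227443] ((0.631553053855896, 0.09190555661916733), 0.015332523733377457)
```

View pics/dials0.png

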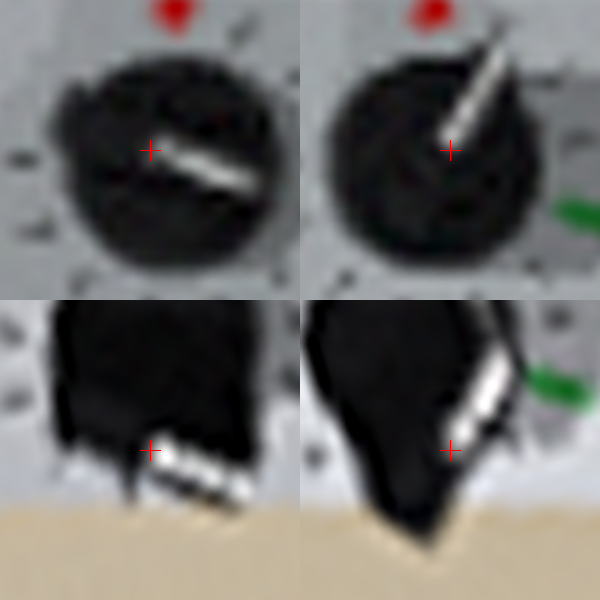

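```bash
cat > plan.py <<'E'
import sys
from station import *
import numpy as np
from scipy.spatial.transform import Rotation as R
s=read_state(); p=np.array(s["position"]); Rm=R.from_euler("xyz",s["ee_rot"])
print("t",round(s["clock"],2),"p",p.round(4),"rpy",np.degrees(s["ee_rot"]).round(2),"open",round(s["opening"],3),"F",np.round(s["ft_force"],1),"M",np.round(s["ft_torque"],2),"q",np.round(s["qpos"],2))
if len(sys.argv)>1:
    x,y,z,yaw=map(float,sys.argv[1:5])
    T=R.from_euler("xyz",[-np.pi/2,0,np.radians(yaw)])
    print("slide cm",(Rm.inv().apply(np.array([x,y,z])-p)*100).round(2),"turn",np.degrees((Rm.inv()*T).as_rotvec()).round(1))
E
python3 plan.py .443 .0916 .25 -23
```

```text
t 0.1 p [ 0.2444 -0.6285  0.2375] rpy [-90.     0.12 -68.75] open 1.001 F [ 0.1 -0.   0.1] M [ 0.02 -0.03  0.02] q [-1.24  0.26  1.61 -0.    1.27 -0.04]
slide cm [-59.92  -1.12  44.61] turn [ -0.  -45.8  -0.1]
```

Emit:
carry_out(commands=[{"slide": [-60, -1, 44.6], "turn": [0, -46, 0], "jaw": 1}, {"slide": [-60, -1, 44.6], "turn": [0, -46, 0], "jaw": 0.2}, {"slide": [-60, -1, 44.6], "turn": [0, -46, 0], "jaw": 0}, {"slide": [-60, -1, 44.6], "turn": [0, -46, 0], "jaw": -0.2}, {"slide": [-60, -1, 44.6], "turn": [0, -46, 0], "jaw": -0.2}])

```text
clock: 0.52
position: [0.2996, -0.4261, 0.2407]
ee_rot: [-1.569, 0.002, -0.57]
ft_force: [1.5, -0.1, 0.1]
opening: 0.723
```

```bash
python3 plan.py .443 .0916 .2 -23
```

```text
t 0.52 p [ 0.2996 -0.4261  0.2407] rpy [-89.89   0.13 -32.63] open 0.723 F [ 1.5 -0.1  0.1] M [-0.05 -0.07  0.02] q [-1.01 -0.03  1.93  0.    1.25 -0.44]
slide cm [-15.83   4.2   51.32] turn [-0.1 -9.6 -0.1]
```

Emit:
carry_out(commands=[{"slide": [-15.8, 4, 51.3], "turn": [0, -9.6, 0], "jaw": -0.2}, {"slide": [-15.8, 4, 51.3], "turn": [0, -9.6, 0], "jaw": -0.2}, {"slide": [-15.8, 4, 51.3], "turn": [0, -9.6, 0], "jaw": -0.2}, {"slide": [-15.8, 4, 51.3], "turn": [0, -9.6, 0], "jaw": -0.2}, {"slide": [-15.8, 4, 51.3], "turn": [0, -9.6, 0], "jaw": -0.2}])

```text
clock: 0.93
position: [0.3548, -0.2259, 0.2258]
ee_rot: [-1.569, 0.002, -0.403]
ft_force: [0.5, 0.6, 0.6]
opening: 0.401
```

```bash
python3 plan.py .443 .0916 .2 -23
```

```text
t 0.93 p [ 0.3548 -0.2259  0.2258] rpy [-89.87   0.11 -23.08] open 0.401 F [0.5 0.6 0.6] M [-0.   -0.08  0.01] q [-0.63 -0.23  2.13  0.    1.24 -0.23]
slide cm [-4.32  2.67 32.67] turn [-0.1 -0.1 -0.1]
```

Emit:
carry_out(commands=[{"slide": [-4.3, 2.7, 32.7], "turn": [0, 0, 0], "jaw": -0.2}, {"slide": [-4.3, 2.7, 32.7], "turn": [0, 0, 0], "jaw": -0.2}, {"slide": [-4.3, 2.7, 32.7], "turn": [0, 0, 0], "jaw": -0.2}, {"slide": [-4.3, 2.7, 32.7], "turn": [0, 0, 0], "jaw": -0.2}, {"slide": [-4.3, 2.7, 32.7], "turn": [0, 0, 0], "jaw": -0.2}])

```text
clock: 1.35
position: [0.41, -0.0257, 0.2094]
ee_rot: [-1.568, 0.002, -0.403]
ft_force: [0.9, -0.7, 0.1]
opening: 0.401
```

```bash
python3 plan.py .443 .0916 .14 -23
```

```text
t 1.35 p [ 0.41   -0.0257  0.2094] rpy [-89.86   0.09 -23.09] open 0.401 F [ 0.9 -0.7  0.1] M [-0.04 -0.03  0.04] q [-0.13 -0.24  2.16  0.    1.21  0.28]
slide cm [-1.56  6.97 12.07] turn [-0.1 -0.1 -0.1]
```

Emit:
carry_out(commands=[{"slide": [-1.6, 7, 12.1], "turn": [0, 0, 0], "jaw": -0.2}, {"slide": [-1.6, 7, 12.1], "turn": [0, 0, 0], "jaw": -0.2}, {"slide": [-1.6, 7, 12.1], "turn": [0, 0, 0], "jaw": -0.2}, {"slide": [-1.6, 7, 12.1], "turn": [0, 0, 0], "jaw": -0.2}, {"slide": [-1.6, 7, 12.1], "turn": [0, 0, 0], "jaw": -0.2}])

```text
clock: 1.77
position: [0.441, 0.0946, 0.1369]
ee_rot: [-1.57, 0.006, -0.399]
ft_force: [-0.6, 0.3, 0.4]
opening: 0.4
```

```bash
python3 plan.py .443 .0916 .071 -23
```

```text
t 1.77 p [0.441  0.0946 0.1369] rpy [-89.98   0.35 -22.85] open 0.4 F [-0.6  0.3  0.4] M [-0.02 -0.04  0.01] q [ 0.15 -0.07  2.17  0.    1.05  0.55]
slide cm [ 0.34  6.58 -0.2 ] turn [-0.   0.2 -0.4]
```

Descend onto the bar.

Emit:
carry_out(commands=[{"slide": [0.3, 2, -0.2], "turn": [0, 0, -0.3], "jaw": -0.2}, {"slide": [0.3, 4, -0.2], "turn": [0, 0, -0.3], "jaw": -0.2}, {"slide": [0.3, 5.5, -0.2], "turn": [0, 0, -0.3], "jaw": -0.2}, {"slide": [0.3, 6.6, -0.2], "turn": [0, 0, -0.3], "jaw": -0.2}, {"slide": [0.3, 6.6, -0.2], "turn": [0, 0, -0.3], "jaw": -0.2}])

```text
clock: 2.18
position: [0.4405, 0.0908, 0.0688]
ee_rot: [-1.573, 0.005, -0.399]
ft_force: [-0.1, -1.0, -0.3]
opening: 0.401
```

Emit:
carry_out(commands=[{"slide": [0, 0, 0], "turn": [0, 0, 0], "jaw": -1}, {"slide": [0, 0, 0], "turn": [0, 0, 0], "jaw": -1}, {"slide": [0, 0, 0], "turn": [0, 0, 0], "jaw": -1}, {"slide": [0, 0, 0], "turn": [0, 0, 0], "jaw": -1}, {"slide": [0, 0, 0], "turn": [0, 0, 0], "jaw": -1}])

```text
clock: 2.6
position: [0.4429, 0.0899, 0.07]
ee_rot: [-1.572, -0.001, -0.399]
ft_force: [5.4, -5.5, -4.2]
opening: 0.159
```

```bash
python3 plan.py .443 .0916 .071 90
```

```text
t 2.6 p [0.4429 0.0899 0.07  ] rpy [-9.008e+01 -5.000e-02 -2.284e+01] open 0.159 F [ 5.4 -5.5 -4.2] M [-0.7  -0.79  0.03] q [ 0.15  0.02  2.22 -0.    0.9   0.55]
slide cm [-0.06 -0.1   0.16] turn [ 1.000e-01 -1.128e+02 -0.000e+00]
```

Emit:
carry_out(commands=[{"slide": [0, -0.1, 0], "turn": [0, -7, 0], "jaw": -1}, {"slide": [0, -0.1, 0], "turn": [0, -14, 0], "jaw": -1}, {"slide": [0, -0.1, 0], "turn": [0, -21, 0], "jaw": -1}, {"slide": [0, -0.1, 0], "turn": [0, -28, 0], "jaw": -1}, {"slide": [0, -0.1, 0], "turn": [0, -35, 0], "jaw": -1}])

```text
clock: 3.02
position: [0.4441, 0.0897, 0.0702]
ee_rot: [-1.573, -0.003, 0.218]
ft_force: [8.7, -0.1, -18.0]
opening: 0.156
```

```bash
python3 plan.py .443 .0916 .071 90
```

```text
t 3.02 p [0.4441 0.0897 0.0702] rpy [-90.13  -0.19  12.5 ] open 0.156 F [  8.7  -0.1 -18. ] M [-0.06 -1.47 -0.07] q [ 0.15  0.02  2.22 -0.    0.9  -0.07]
slide cm [-0.07 -0.08  0.21] turn [  0.2 -77.5   0.1]
```

Emit:
carry_out(commands=[{"slide": [-0.1, 0.1, 0.1], "turn": [0, -7, 0], "jaw": -1}, {"slide": [-0.1, 0.1, 0.1], "turn": [0, -14, 0], "jaw": -1}, {"slide": [-0.1, 0.1, 0.1], "turn": [0, -21, 0], "jaw": -1}, {"slide": [-0.1, 0.1, 0.1], "turn": [0, -28, 0], "jaw": -1}, {"slide": [-0.1, 0.1, 0.1], "turn": [0, -35, 0], "jaw": -1}])

```text
clock: 3.43
position: [0.4452, 0.0903, 0.0701]
ee_rot: [-1.578, -0.005, 0.835]
ft_force: [5.8, -1.0, -6.9]
opening: 0.154
```

```bash
python3 plan.py .443 .0916 .071 90
```

```text
t 3.43 p [0.4452 0.0903 0.0701] rpy [-90.44  -0.28  47.85] open 0.154 F [ 5.8 -1.  -6.9] M [-0.18 -0.93 -0.03] q [ 0.15  0.02  2.23 -0.    0.89 -0.69]
slide cm [-0.05 -0.09  0.25] turn [  0.5 -42.2   0.1]
```

Emit:
carry_out(commands=[{"slide": [0, 0, 0], "turn": [0.4, -7, 0], "jaw": -1}, {"slide": [0, 0, 0], "turn": [0.4, -14, 0], "jaw": -1}, {"slide": [0, 0, 0], "turn": [0.4, -21, 0], "jaw": -1}, {"slide": [0, 0, 0], "turn": [0.4, -28, 0], "jaw": -1}, {"slide": [0, 0, 0], "turn": [0.4, -35, 0], "jaw": -1}])

```text
clock: 3.85
position: [0.4458, 0.0913, 0.0701]
ee_rot: [-1.575, -0.004, 1.451]
ft_force: [2.7, 6.0, -9.4]
opening: 0.153
```

```bash
python3 plan.py .443 .0916 .071 90
```

```text
t 3.85 p [0.4458 0.0913 0.0701] rpy [-90.23  -0.23  83.13] open 0.153 F [ 2.7  6.  -9.4] M [ 0.82 -0.6  -0.08] q [ 0.15  0.02  2.22  0.    0.89 -1.31]
slide cm [-0.   -0.09  0.28] turn [ 0.2 -6.9  0.2]
```

Emit:
carry_out(commands=[{"slide": [0, 0, 0.1], "turn": [0, -4, 0], "jaw": -1}, {"slide": [0, 0, 0.1], "turn": [0, -7, 0], "jaw": -1}, {"slide": [0, 0, 0.1], "turn": [0, -7, 0], "jaw": -1}, {"slide": [0, 0, 0.1], "turn": [0, -7, 0], "jaw": -1}, {"slide": [0, 0, 0.1], "turn": [0, -7, 0], "jaw": -1}])

```text
clock: 4.27
position: [0.4458, 0.0916, 0.0701]
ee_rot: [-1.578, -0.004, 1.573]
ft_force: [5.7, 0.7, -10.2]
opening: 0.151
```

Emit:
carry_out(commands=[{"slide": [0, 0, 0], "turn": [0, 0, 0], "jaw": -0.2}, {"slide": [0, 0, 0], "turn": [0, 0, 0], "jaw": -0.2}, {"slide": [0, 0, 0], "turn": [0, 0, 0], "jaw": -0.2}, {"slide": [0, -3, 0], "turn": [0, 0, 0], "jaw": -0.2}, {"slide": [0, -7, 0], "turn": [0, 0, 0], "jaw": -0.2}])

```text
clock: 4.68
position: [0.4417, 0.0907, 0.1376]
ee_rot: [-1.569, -0.003, 1.573]
ft_force: [0.4, 0.5, -0.1]
opening: 0.397
```

```bash
python3 plan.py .5656 .229 .2 25
```

```text
t 4.68 p [0.4417 0.0907 0.1376] rpy [-89.91  -0.16  90.13] open 0.397 F [ 0.4  0.5 -0.1] M [ 0.05 -0.14 -0.02] q [ 0.15 -0.08  2.17  0.    1.05 -1.43]
slide cm [ 13.82  -6.22 -12.41] turn [-0.2 65.1  0.1]
```

Emit:
carry_out(commands=[{"slide": [0, -4, 0], "turn": [0, 7, 0], "jaw": 0}, {"slide": [3, -6.2, -3], "turn": [0, 14, 0], "jaw": 0}, {"slide": [6, -6.2, -5], "turn": [0, 21, 0], "jaw": 0}, {"slide": [9, -6.2, -8], "turn": [0, 28, 0], "jaw": 0}, {"slide": [12, -6.2, -10.5], "turn": [0, 35, 0], "jaw": 0}])

```text
clock: 5.1
position: [0.5486, 0.2123, 0.202]
ee_rot: [-1.571, -0.004, 0.956]
ft_force: [0.2, 0.2, -0.7]
opening: 0.503
```

```bash
python3 plan.py .5656 .229 .2 25
```

```text
t 5.1 p [0.5486 0.2123 0.202 ] rpy [-89.98  -0.26  54.76] open 0.503 F [ 0.2  0.2 -0.7] M [ 0.02 -0.13 -0.06] q [ 0.33  0.12  1.84  0.    1.18 -0.63]
slide cm [ 2.34  0.21 -0.42] turn [-0.1 29.8  0.2]
```

Emit:
carry_out(commands=[{"slide": [2.3, 0, -0.4], "turn": [0, 7, 0], "jaw": 0}, {"slide": [2.3, 0, -0.4], "turn": [0, 14, 0], "jaw": 0}, {"slide": [2.3, 0, -0.4], "turn": [0, 21, 0], "jaw": 0}, {"slide": [2.3, 0, -0.4], "turn": [0, 28, 0], "jaw": 0}, {"slide": [2.3, 0, -0.4], "turn": [0, 30, 0], "jaw": 0}])

```text
clock: 5.52
position: [0.5653, 0.2291, 0.2024]
ee_rot: [-1.568, -0.004, 0.427]
ft_force: [-0.7, -0.4, 0.7]
opening: 0.501
```

```bash
python3 - <<'E'
from h import *
for n in("scene","top"):
    p,d=snapshot(n); cv2.imwrite(f"pics/{n}1.png",p[:,:,::-1]); np.save(f"{n}1.npy",d)
E
python3 m2.py 1; python3 plan.py .5656 .229 .088 25
```

```text
t 5.62 p [0.5652 0.2289 0.2024] rpy [-89.86  -0.22  24.78] open 0.501 F [-0.7  0.2 -0.2] M [-0.03 -0.11 -0.02] q [ 0.34  0.16  1.79  0.    1.18 -0.09]
slide cm [-0.   11.44 -0.03] turn [-0.1 -0.2  0.2]
```

View pics/dials1.png

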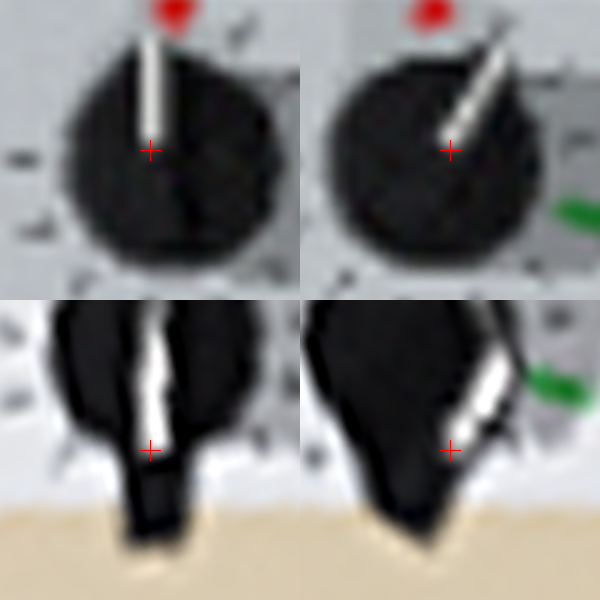

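View pics/top1.png

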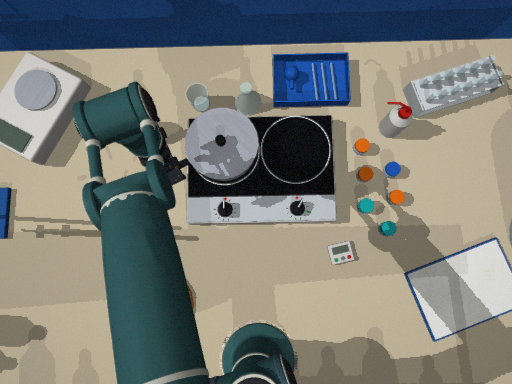

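Emit:
carry_out(commands=[{"slide": [0, 3, 0], "turn": [0, 0, 0], "jaw": 0}, {"slide": [0, 6, 0], "turn": [0, 0, 0], "jaw": 0}, {"slide": [0, 9, 0], "turn": [0, 0, 0], "jaw": 0}, {"slide": [0, 11.3, 0], "turn": [0, 0, 0], "jaw": 0}, {"slide": [0, 11.3, 0], "turn": [0, 0, 0], "jaw": 0}])

```text
clock: 6.03
position: [0.5612, 0.2276, 0.0839]
ee_rot: [-1.567, 0.006, 0.434]
ft_force: [-1.3, 0.0, -0.0]
opening: 0.502
```

Emit:
carry_out(commands=[{"slide": [0, 0, 0], "turn": [0, 0, 0], "jaw": -1}, {"slide": [0, 0, 0], "turn": [0, 0, 0], "jaw": -1}, {"slide": [0, 0, 0], "turn": [0, 0, 0], "jaw": -1}, {"slide": [0, 0, 0], "turn": [0, 0, 0], "jaw": -1}, {"slide": [0, 0, 0], "turn": [0, 0, 0], "jaw": -1}])

```text
clock: 6.45
position: [0.5631, 0.2283, 0.0861]
ee_rot: [-1.568, 0.002, 0.434]
ft_force: [1.5, 1.4, 1.3]
opening: 0.217
```

```bash
python3 - <<'E'
from h import *
p,d=snapshot("top"); cv2.imwrite(f"pics/top2.png",p[:,:,::-1]); np.save(f"top2.npy",d)
P=cloud("top",d)
m=((P[...,2]>.155)&(P[...,2]<.17)&(P[...,0]>.58)&(P[...,0]<.68)&(P[...,1]<0.13)&(P[...,1]>.06))
v,u=np.nonzero(m); w=np.array([atz("top",a,b,.163)[:2] for a,b in zip(u,v)]).astype(np.float32); print("knob",w.mean(0),cv2.minEnclosingCircle(w))
E
python3 plan.py .5595 .0125 .088 25
```

```text
knob [0.6273461  0.09316769] ((0.6272307634353638, 0.09330444037914276), 0.014192693866789341)
t 6.5 p [0.5631 0.2283 0.0861] rpy [-89.83   0.09  24.86] open 0.218 F [1.6 0.8 2.1] M [ 0.07 -0.34  0.11] q [ 0.34  0.28  1.89  0.    0.98 -0.09]
slide cm [ -9.4   -0.23 -19.43] turn [-0.2 -0.1 -0.1]
```

Emit:
carry_out(commands=[{"slide": [-0.5, 0, -1], "turn": [0, 0, 0], "jaw": -1}, {"slide": [-1.5, 0, -3], "turn": [0, 0, 0], "jaw": -1}, {"slide": [-2.5, 0, -5.1], "turn": [0, 0, 0], "jaw": -1}, {"slide": [-3.5, 0, -7.1], "turn": [0, 0, 0], "jaw": -1}, {"slide": [-4.5, 0, -9.2], "turn": [0, 0, 0], "jaw": -1}])

```text
clock: 6.92
position: [0.5605, 0.126, 0.0861]
ee_rot: [-1.567, 0.001, 0.435]
ft_force: [-0.6, 3.6, -1.8]
opening: 0.22
```

```bash
python3 plan.py .558 .0119 .0861 24.86
```

```text
t 6.92 p [0.5605 0.126  0.0861] rpy [-8.976e+01  7.000e-02  2.493e+01] open 0.22 F [-0.6  3.6 -1.8] M [ 0.56 -0.13  0.32] q [ 0.18  0.22  1.96  0.    0.96 -0.26]
slide cm [ -5.04  -0.03 -10.24] turn [-0.2  0.1 -0.1]
```

Emit:
carry_out(commands=[{"slide": [-1.2, 0, -2.4], "turn": [0, 0, 0], "jaw": -1}, {"slide": [-2.4, 0, -4.9], "turn": [0, 0, 0], "jaw": -1}, {"slide": [-3.6, 0, -7.3], "turn": [0, 0, 0], "jaw": -1}, {"slide": [-4.5, 0, -9.2], "turn": [0, 0, 0], "jaw": -1}, {"slide": [-5, 0, -10.2], "turn": [0, 0, 0], "jaw": -1}])

```text
clock: 7.33
position: [0.5577, 0.011, 0.0861]
ee_rot: [-1.566, 0.001, 0.434]
ft_force: [-0.5, 5.4, -0.6]
opening: 0.22
```

Emit:
carry_out(commands=[{"slide": [0, 0, 0], "turn": [0, 0, 0], "jaw": -1}, {"slide": [0, 0, 0], "turn": [0, 0, 0], "jaw": -1}, {"slide": [0, 0, 0], "turn": [0, 0, 0], "jaw": -1}, {"slide": [0, 0, 0], "turn": [0, 0, 0], "jaw": -1}, {"slide": [0, 0, 0], "turn": [0, 0, 0], "jaw": -1}])

```text
clock: 7.75
position: [0.5579, 0.0114, 0.0861]
ee_rot: [-1.567, 0.001, 0.435]
ft_force: [0.8, -3.0, -3.0]
opening: 0.222
```

```bash
python3 - <<'E'
from h import *
for nm in ("top","scene"):
  p,d=snapshot(nm); cv2.imwrite(f"pics/{nm}3.png",p[:,:,::-1]); np.save(f"{nm}3.npy",d)
  P=cloud(nm,d)
  m=((P[...,2]>.155)&(P[...,2]<.17)&(P[...,0]>.58)&(P[...,0]<.66)&(P[...,1]<-.08)&(P[...,1]>-.16))
  v,u=np.nonzero(m); w=np.array([atz(nm,a,b,.163)[:2] for a,b in zip(u,v)]).astype(np.float32); print("knob",w.mean(0),cv2.minEnclosingCircle(w))
p=cv2.imread("pics/top3.png");cv2.imwrite("pics/top3z.png",cv2.resize(p[95:235,150:350],(800,560),interpolation=cv2.INTER_CUBIC))
E
python3 plan.py .558 .0119 .0861 24.86
```

```text
knob [ 0.62244534 -0.12247991] ((0.6224761605262756, -0.12243307381868362), 0.014265083707869053)
knob [ 0.62546355 -0.12356703] ((0.6257228851318359, -0.12355145066976547), 0.015290000475943089)
t 7.85 p [0.558  0.0114 0.0861] rpy [-8.975e+01  6.000e-02  2.491e+01] open 0.22 F [ 2.  -3.4 -3. ] M [-0.48 -0.35  0.05] q [-0.03  0.19  2.    0.    0.96 -0.46]
slide cm [0.02 0.   0.04] turn [-0.3  0.1 -0.1]
```

View pics/top3z.png

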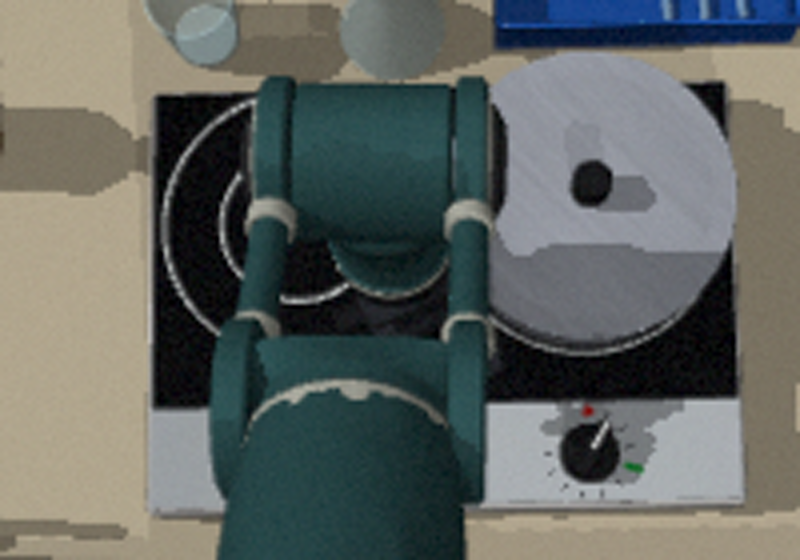

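View pics/scene3.png

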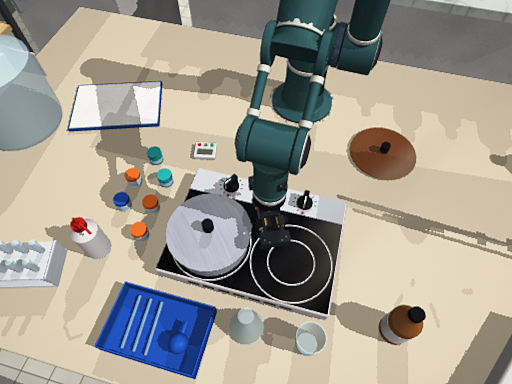

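Emit:
carry_out(commands=[{"slide": [0, 0, 0], "turn": [0, 0, 0], "jaw": 0}, {"slide": [0, 0, 0], "turn": [0, 0, 0], "jaw": 0}, {"slide": [0, 0, 0], "turn": [0, 0, 0], "jaw": 0}, {"slide": [0, 0, 0], "turn": [0, 0, 0], "jaw": 0}, {"slide": [0, -3, 0], "turn": [0, 0, 0], "jaw": 0}])

```text
clock: 8.27
position: [0.5531, 0.0117, 0.1106]
ee_rot: [-1.561, 0.011, 0.435]
ft_force: [-1.1, -0.6, -0.5]
opening: 0.499
```

Emit:
carry_out(commands=[{"slide": [0, -4, 0], "turn": [0, 0, 0], "jaw": 0}, {"slide": [0, -8, 0], "turn": [0, 0, 0], "jaw": 0}, {"slide": [0, -10, 0], "turn": [0, 0, 0], "jaw": 0}, {"slide": [0, -10, 0], "turn": [0, 0, 0], "jaw": 0}, {"slide": [0, -10, 0], "turn": [0, 0, 0], "jaw": 0}])

```text
clock: 8.68
position: [0.5556, 0.0114, 0.2126]
ee_rot: [-1.562, 0.008, 0.435]
ft_force: [0.5, 0.3, -1.3]
opening: 0.5
```

```bash
python3 plan.py .6235 -.123 .2 25
```

```text
t 8.68 p [0.5556 0.0114 0.2126] rpy [-89.52   0.44  24.92] open 0.5 F [ 0.5  0.3 -1.3] M [-0.03 -0.11 -0.02] q [-0.03  0.06  1.88  0.    1.2  -0.46]
slide cm [  0.5    1.13 -15.06] turn [-0.5 -0.1 -0.4]
```

Emit:
carry_out(commands=[{"slide": [0.2, 0.5, -4], "turn": [-0.5, 0, -0.4], "jaw": 0}, {"slide": [0.3, 1, -8], "turn": [-0.5, 0, -0.4], "jaw": 0}, {"slide": [0.5, 1, -12], "turn": [-0.5, 0, -0.4], "jaw": 0}, {"slide": [0.5, 1, -15], "turn": [-0.5, 0, -0.4], "jaw": 0}, {"slide": [0.5, 1, -15], "turn": [-0.5, 0, -0.4], "jaw": 0}])

```text
clock: 9.1
position: [0.6236, -0.127, 0.1981]
ee_rot: [-1.571, 0.004, 0.431]
ft_force: [0.3, 0.5, 0.9]
opening: 0.501
```

```bash
python3 plan.py .6235 -.123 .131 25
```

```text
t 9.1 p [ 0.6236 -0.127   0.1981] rpy [-90.01   0.22  24.7 ] open 0.501 F [0.3 0.5 0.9] M [ 0.03 -0.09 -0.02] q [-0.24  0.22  1.73 -0.    1.19 -0.67]
slide cm [0.18 6.71 0.36] turn [ 0.  -0.3 -0.2]
```

Emit:
carry_out(commands=[{"slide": [0.2, 1.5, 0.3], "turn": [0, 0, -0.2], "jaw": 0}, {"slide": [0.2, 3, 0.3], "turn": [0, 0, -0.2], "jaw": 0}, {"slide": [0.2, 4.5, 0.3], "turn": [0, 0, -0.2], "jaw": 0}, {"slide": [0.2, 6, 0.3], "turn": [0, 0, -0.2], "jaw": 0}, {"slide": [0.2, 6.4, 0.3], "turn": [0, 0, -0.2], "jaw": 0}])

```text
clock: 9.52
position: [0.6202, -0.1222, 0.1287]
ee_rot: [-1.565, 0.007, 0.431]
ft_force: [-0.2, 1.2, -0.1]
opening: 0.5
```

Emit:
carry_out(commands=[{"slide": [0, 0, 0], "turn": [0, 0, 0], "jaw": 0}, {"slide": [0, 0, 0], "turn": [0, 0, 0], "jaw": -1}, {"slide": [0, 0, 0], "turn": [0, 0, 0], "jaw": -1}, {"slide": [0, 0, 0], "turn": [0, 0, 0], "jaw": -1}, {"slide": [0, 0, 0], "turn": [0, 0, 0], "jaw": -1}])

```text
clock: 9.93
position: [0.6204, -0.122, 0.1292]
ee_rot: [-1.565, 0.007, 0.431]
ft_force: [0.6, 0.3, -1.7]
opening: 0.306
```

```bash
python3 plan.py .6235 -.123 .23 25
```

```text
t 9.93 p [ 0.6204 -0.122   0.1292] rpy [-89.7    0.38  24.71] open 0.306 F [ 0.6  0.3 -1.7] M [ 0.03 -0.15  0.  ] q [-0.23  0.28  1.8   0.    1.07 -0.67]
slide cm [  0.17 -10.08  -0.16] turn [-0.3 -0.3 -0.4]
```

Emit:
carry_out(commands=[{"slide": [0, -1, 0], "turn": [0, 0, 0], "jaw": -1}, {"slide": [0, -2.5, 0], "turn": [0, 0, 0], "jaw": -1}, {"slide": [0, -5, 0], "turn": [0, 0, 0], "jaw": -1}, {"slide": [0, -7.5, 0], "turn": [0, 0, 0], "jaw": -1}, {"slide": [0, -10, 0], "turn": [0, 0, 0], "jaw": -1}])

```text
clock: 10.35
position: [0.6206, -0.1222, 0.2306]
ee_rot: [-1.565, 0.007, 0.431]
ft_force: [-0.1, -0.4, -2.0]
opening: 0.309
```

```bash
python3 - <<'E'
from h import *
for nm in ("top","scene"):
  p,d=snapshot(nm); cv2.imwrite(f"pics/{nm}4.png",p[:,:,::-1]); np.save(f"{nm}4.npy",d)
E
python3 plan.py .479 .384 .2 25
```

```text
t 10.45 p [ 0.6243 -0.123   0.2357] rpy [-9.007e+01 -8.000e-02  2.471e+01] open 0.309 F [ 1.8  0.9 -2.5] M [-0.05 -0.18  0.04] q [-0.23  0.19  1.7  -0.    1.25 -0.66]
slide cm [ 7.98  3.52 52.14] turn [ 0.1 -0.3  0.1]
```

View pics/scene4.png

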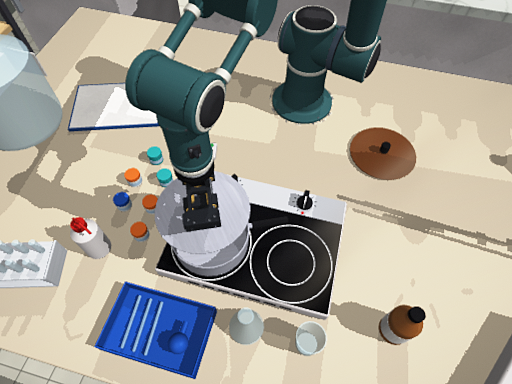

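Emit:
carry_out(commands=[{"slide": [0.4, 0, 3], "turn": [0, 0, 0], "jaw": -1}, {"slide": [1, 0, 6.5], "turn": [0, 0, 0], "jaw": -1}, {"slide": [1.6, 0, 10], "turn": [0, 0, 0], "jaw": -1}, {"slide": [2.2, 0, 14], "turn": [0, 0, 0], "jaw": -1}, {"slide": [2.8, 0, 18], "turn": [0, 0, 0], "jaw": -1}])

```text
clock: 10.87
position: [0.5729, 0.0532, 0.234]
ee_rot: [-1.571, 0.001, 0.43]
ft_force: [0.4, 0.8, -3.3]
opening: 0.31
```

```bash
python3 plan.py .479 .384 .15 25
```

```text
t 10.87 p [0.5729 0.0532 0.234 ] rpy [-9.002e+01  3.000e-02  2.463e+01] open 0.31 F [ 0.4  0.8 -3.3] M [-0.01 -0.08 -0.05] q [ 0.05  0.08  1.83 -0.    1.24 -0.38]
slide cm [ 5.25  8.38 33.99] turn [ 0.  -0.4 -0. ]
```

Emit:
carry_out(commands=[{"slide": [0.6, 0, 4], "turn": [0, 0, 0], "jaw": -1}, {"slide": [1.2, 0, 8], "turn": [0, 0, 0], "jaw": -1}, {"slide": [1.8, 0, 12], "turn": [0, 0, 0], "jaw": -1}, {"slide": [2.4, 0, 16], "turn": [0, 0, 0], "jaw": -1}, {"slide": [3, 0, 20], "turn": [0, 0, 0], "jaw": -1}])

```text
clock: 11.28
position: [0.515, 0.2488, 0.2323]
ee_rot: [-1.571, 0.003, 0.43]
ft_force: [1.5, 0.2, -2.4]
opening: 0.31
```

```bash
python3 plan.py .479 .384 .05 25
```

```text
t 11.28 p [0.515  0.2488 0.2323] rpy [-90.03   0.15  24.63] open 0.31 F [ 1.5  0.2 -2.4] M [ 0.02 -0.14 -0.04] q [ 0.41  0.08  1.83 -0.    1.23 -0.02]
slide cm [ 2.41 18.21 13.8 ] turn [ 0.  -0.4 -0.1]
```

Emit:
carry_out(commands=[{"slide": [0.8, 1, 4], "turn": [0, 0, 0], "jaw": -1}, {"slide": [1.4, 2, 8], "turn": [0, 0, 0], "jaw": -1}, {"slide": [2, 4, 11], "turn": [0, 0, 0], "jaw": -1}, {"slide": [2.4, 7, 13.8], "turn": [0, 0, 0], "jaw": -1}, {"slide": [2.4, 11, 13.8], "turn": [0, 0, 0], "jaw": -1}])

```text
clock: 11.7
position: [0.4789, 0.3903, 0.1233]
ee_rot: [-1.567, -0.004, 0.434]
ft_force: [1.4, -0.3, -3.2]
opening: 0.311
```

```bash
python3 plan.py .479 .384 .016 25
```

```text
t 11.7 p [0.4789 0.3903 0.1233] rpy [-89.81  -0.23  24.84] open 0.311 F [ 1.4 -0.3 -3.2] M [-0.03 -0.1  -0.01] q [0.64 0.25 1.85 0.   1.04 0.21]
slide cm [-0.29 10.73 -0.61] turn [-0.2 -0.2  0.2]
```

Emit:
carry_out(commands=[{"slide": [-0.2, 3, -0.5], "turn": [0, 0, 0.2], "jaw": -1}, {"slide": [-0.2, 6, -0.5], "turn": [0, 0, 0.2], "jaw": -1}, {"slide": [-0.2, 8, -0.5], "turn": [0, 0, 0.2], "jaw": -1}, {"slide": [-0.2, 9.5, -0.5], "turn": [0, 0, 0.2], "jaw": -1}, {"slide": [-0.2, 10.4, -0.5], "turn": [0, 0, 0.2], "jaw": -1}])

```text
clock: 12.12
position: [0.4767, 0.3835, 0.0151]
ee_rot: [-1.569, 0.006, 0.434]
ft_force: [-0.5, -0.0, -2.6]
opening: 0.304
```

```bash
python3 plan.py .479 .384 .0145 25
```

```text
t 12.12 p [0.4767 0.3835 0.0151] rpy [-89.89   0.33  24.85] open 0.304 F [-0.5 -0.  -2.6] M [-0.05 -0.13  0.04] q [0.64 0.37 1.91 0.   0.86 0.2 ]
slide cm [ 0.23  0.05 -0.05] turn [-0.1 -0.1 -0.3]
```

Emit:
carry_out(commands=[{"slide": [0, 0.1, 0], "turn": [0, 0, 0], "jaw": -1}, {"slide": [0, 0.1, 0], "turn": [0, 0, 0], "jaw": 0}, {"slide": [0, 0.1, 0], "turn": [0, 0, 0], "jaw": 0}, {"slide": [0, 0.1, 0], "turn": [0, 0, 0], "jaw": 0}, {"slide": [0, 0.1, 0], "turn": [0, 0, 0], "jaw": 0}])

```text
clock: 12.53
position: [0.4771, 0.3838, 0.0148]
ee_rot: [-1.569, 0.004, 0.434]
ft_force: [-0.1, -0.2, -0.8]
opening: 0.501
```

Emit:
carry_out(commands=[{"slide": [0, -3, 0], "turn": [0, 0, 0], "jaw": 0}, {"slide": [0, -7, 0], "turn": [0, 0, 0], "jaw": 0}, {"slide": [0, -11, 0], "turn": [0, 0, 0], "jaw": 0}, {"slide": [0, -15, 0], "turn": [0, 0, 0], "jaw": 0.3}, {"slide": [0, -19, 0], "turn": [0, 0, 0], "jaw": 0.6}])

```text
clock: 12.95
position: [0.4779, 0.3835, 0.2071]
ee_rot: [-1.568, 0.004, 0.434]
ft_force: [1.1, 0.0, 0.3]
opening: 0.629
```

```bash
cat > look.py <<'E'
from h import *
import sys
k=sys.argv[1]
from scipy.optimize import least_squares
for nm in ("top","scene"):
  p,d=snapshot(nm); p=p[:,:,::-1].copy(); cv2.imwrite(f"pics/{nm}{k}.png",p); np.save(f"{nm}{k}.npy",d)
  P=cloud(nm,d);hsv=cv2.cvtColor(p,cv2.COLOR_BGR2HSV)
  for name,lo,hi in(("orange",(5,180,90),(17,255,255)),("blue",(105,150,70),(125,255,255))):
    m=cv2.inRange(hsv,lo,hi); n,l,st,c=cv2.connectedComponentsWithStats(m)
    for i in range(1,n):
        if 60<st[i,4]<400:
            zt=np.nanmedian(P[l==i][:,2]); w=atz(nm,*c[i],zt)
            if w[1]<0.02 and zt<.13: print(nm,name,c[i].round(1),st[i,4],"z",zt.round(3),"xy",w[:2].round(4))
  # pan rim
  m=(P[...,2]>.117)&(P[...,2]<.125)&(np.hypot(P[...,0]-.6235,P[...,1]+.1235)<.125)
  q=P[m][:,:2]
  if len(q)>20:
    r=least_squares(lambda c:np.hypot(*(q-c).T)-.098,[.6235,-.1235],loss='soft_l1',f_scale=.002); print(nm,"rim",r.x.round(4),len(q))
  m=(P[...,2]>.040)&(P[...,2]<.055)&(P[...,0]>.4)&(P[...,0]<.6)&(P[...,1]>.3)&(P[...,1]<.45)
  v,u=np.nonzero(m)
  if len(v): w=np.array([atz(nm,a,b,.048)[:2] for a,b in zip(u,v)]).astype(np.float32); print("lid knob on bench",cv2.minEnclosingCircle(w))
E
python3 look.py 5; python3 plan.py .6365 -.329 .2 35
```

```text
top orange [361.8 145. ] 157 z 0.044 xy [ 0.6354 -0.3285]
top orange [365.3 173.5] 163 z 0.044 xy [ 0.5463 -0.3345]
top orange [396.6 196.5] 166 z 0.044 xy [ 0.4747 -0.4239]
top blue [392.7 168.5] 161 z 0.044 xy [ 0.5603 -0.4176]
top blue [447.4 256.6] 107 z 0.012 xy [ 0.2939 -0.5748]
top blue [419.9 306.8] 93 z 0.013 xy [ 0.1488 -0.4819]
top rim [ 0.6209 -0.1222] 314
lid knob on bench ((0.4779279828071594, 0.378299355506897), 0.014817314222455025)
scene orange [131.9 174.5] 155 z 0.045 xy [ 0.4786 -0.4219]
scene orange [149.8 201.5] 173 z 0.045 xy [ 0.5504 -0.3332]
scene orange [138.3 229.3] 200 z 0.045 xy [ 0.6394 -0.3277]
scene blue [110.  127.2] 199 z 0.008 xy [ 0.3013 -0.5961]
scene blue [120.7 198.9] 173 z 0.045 xy [ 0.5644 -0.4161]
scene rim [ 0.6223 -0.1236] 485
lid knob on bench ((0.4806366264820099, 0.3785874843597412), 0.016077682375907898)
t 13.05 p [0.4824 0.3869 0.2149] rpy [-89.68  -0.68  24.84] open 0.718 F [0.4 0.8 0.8] M [ 0.05 -0.14 -0.03] q [0.63 0.17 1.77 0.   1.2  0.2 ]
slide cm [-16.11   0.9  -71.45] turn [ -0.3 -10.2   0.7]
```

View pics/top5.png

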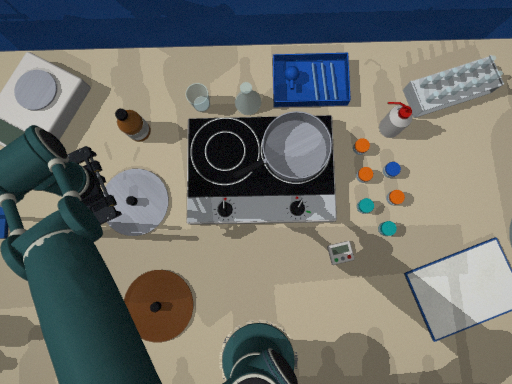

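Emit:
carry_out(commands=[{"slide": [-0.9, 0, -4], "turn": [0, -4, 0.6], "jaw": 0.4}, {"slide": [-1.8, 0, -8], "turn": [0, -8, 0.6], "jaw": 0.4}, {"slide": [-2.7, 0, -12], "turn": [0, -10, 0.6], "jaw": 0.4}, {"slide": [-3.6, 0, -16], "turn": [0, -10, 0.6], "jaw": 0.4}, {"slide": [-4.5, 0, -20], "turn": [0, -10, 0.6], "jaw": 0.4}])

```text
clock: 13.47
position: [0.5253, 0.1848, 0.213]
ee_rot: [-1.567, -0.002, 0.609]
ft_force: [-0.0, -0.0, 0.0]
opening: 0.699
```

```bash
python3 plan.py .6375 -.328 .2 35
```

```text
t 13.47 p [0.5253 0.1848 0.213 ] rpy [-89.76  -0.14  34.9 ] open 0.699 F [-0. -0.  0.] M [-0.03 -0.19  0.04] q [ 0.29  0.06  1.89  0.01  1.19 -0.32]
slide cm [-20.14   1.05 -48.48] turn [-0.2 -0.1  0.1]
```

Emit:
carry_out(commands=[{"slide": [-20.1, 0, -48.5], "turn": [0, 0, 0], "jaw": 0.4}, {"slide": [-20.1, 0, -48.5], "turn": [0, 0, 0], "jaw": 0.4}, {"slide": [-20.1, 0, -48.5], "turn": [0, 0, 0], "jaw": 0.4}, {"slide": [-20.1, 0, -48.5], "turn": [0, 0, 0], "jaw": 0.4}, {"slide": [-20.1, 0, -48.5], "turn": [0, 0, 0], "jaw": 0.4}])

```text
clock: 13.88
position: [0.5698, -0.0191, 0.2119]
ee_rot: [-1.567, -0.003, 0.609]
ft_force: [0.5, 0.2, 0.4]
opening: 0.7
```

Emit:
carry_out(commands=[{"slide": [-12.2, 0, -29.3], "turn": [0, 0, 0], "jaw": 0.4}, {"slide": [-12.2, 0, -29.3], "turn": [0, 0, 0], "jaw": 0.4}, {"slide": [-12.2, 0, -29.3], "turn": [0, 0, 0], "jaw": 0.4}, {"slide": [-12.2, 0, -29.3], "turn": [0, 0, 0], "jaw": 0.4}, {"slide": [-12.2, 0, -29.3], "turn": [0, 0, 0], "jaw": 0.4}])

```text
clock: 14.3
position: [0.6137, -0.2227, 0.2105]
ee_rot: [-1.566, -0.003, 0.609]
ft_force: [0.3, 0.4, 0.2]
opening: 0.699
```

```bash
python3 plan.py .6375 -.328 .2 35
```

```text
t 14.3 p [ 0.6137 -0.2227  0.2105] rpy [-89.75  -0.15  34.87] open 0.699 F [0.3 0.4 0.2] M [ 0.02 -0.15 -0.06] q [-0.39  0.24  1.68  0.    1.22 -1.  ]
slide cm [ -4.07   1.   -10.  ] turn [-0.3 -0.1  0.1]
```

Emit:
carry_out(commands=[{"slide": [-1.6, 1, -4], "turn": [0, 0, 0], "jaw": 0.4}, {"slide": [-3.2, 1, -8], "turn": [0, 0, 0], "jaw": 0.4}, {"slide": [-4.1, 1, -10], "turn": [0, 0, 0], "jaw": 0.4}, {"slide": [-4.1, 1, -10], "turn": [0, 0, 0], "jaw": 0.4}, {"slide": [-4.1, 1, -10], "turn": [0, 0, 0], "jaw": 0.4}])

```text
clock: 14.72
position: [0.6366, -0.3296, 0.1987]
ee_rot: [-1.565, -0.002, 0.606]
ft_force: [0.3, 0.6, -0.3]
opening: 0.7
```

```bash
python3 look.py 6; python3 plan.py .6375 -.328 .016 35
```

```text
top blue [436.2 280.4] 240 z 0.012 xy [ 0.2244 -0.5361]
top rim [ 0.6209 -0.1224] 315
lid knob on bench ((0.47724491357803345, 0.3794904947280884), 0.014020461589097977)
scene orange [131.9 174.5] 155 z 0.045 xy [ 0.4788 -0.4217]
scene orange [149.8 201.6] 171 z 0.045 xy [ 0.5505 -0.333 ]
scene orange [138.3 229.4] 197 z 0.045 xy [ 0.6395 -0.3278]
scene blue [134.9 124. ] 160 z 0.009 xy [ 0.2664 -0.5211]
scene rim [ 0.6222 -0.1236] 507
lid knob on bench ((0.4806366264820099, 0.3785874843597412), 0.016077682375907898)
t 14.82 p [ 0.6368 -0.3272  0.1993] rpy [-89.66  -0.14  34.87] open 0.708 F [0.2 0.2 0.3] M [ 0.   -0.11 -0.03] q [-0.51  0.37  1.54  0.01  1.23 -1.12]
slide cm [-0.03 18.33 -0.21] turn [-0.3 -0.1  0.1]
```

View pics/scene6.png

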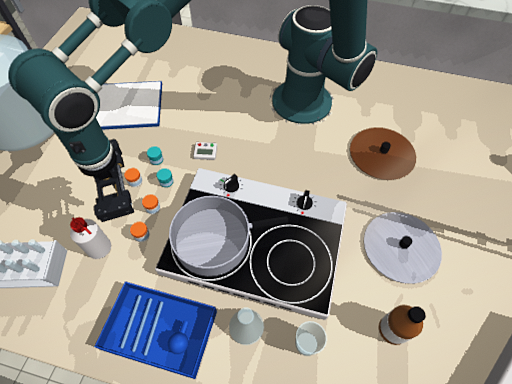

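Emit:
carry_out(commands=[{"slide": [0, 4, -0.1], "turn": [-0.3, 0, 0], "jaw": 0.4}, {"slide": [0, 8, -0.2], "turn": [-0.3, 0, 0], "jaw": 0.4}, {"slide": [0, 11, -0.2], "turn": [-0.3, 0, 0], "jaw": 0.4}, {"slide": [0, 13, -0.2], "turn": [-0.3, 0, 0], "jaw": 0.4}, {"slide": [0, 13, -0.2], "turn": [-0.3, 0, 0], "jaw": 0.4}])

```text
clock: 15.23
position: [0.6337, -0.3235, 0.063]
ee_rot: [-1.56, 0.002, 0.611]
ft_force: [0.3, 1.3, -0.7]
opening: 0.701
```

```bash
python3 plan.py .6375 -.328 .016 35
```

```text
t 15.23 p [ 0.6337 -0.3235  0.063 ] rpy [-89.38   0.12  35.  ] open 0.701 F [ 0.3  1.3 -0.7] M [ 0.03 -0.1   0.01] q [-0.51  0.48  1.65  0.    1.02 -1.12]
slide cm [ 0.07  4.69 -0.63] turn [-0.6 -0.  -0.1]
```

Emit:
carry_out(commands=[{"slide": [0, 0.5, -0.5], "turn": [-0.5, 0, 0], "jaw": 0.4}, {"slide": [0, 2, -0.5], "turn": [-0.5, 0, 0], "jaw": 0.4}, {"slide": [0, 3.5, -0.5], "turn": [-0.5, 0, 0], "jaw": 0.4}, {"slide": [0, 4.6, -0.5], "turn": [-0.5, 0, 0], "jaw": 0.4}, {"slide": [0, 4.6, -0.5], "turn": [-0.5, 0, 0], "jaw": 0.4}])

```text
clock: 15.65
position: [0.6343, -0.3261, 0.0138]
ee_rot: [-1.565, 0.004, 0.611]
ft_force: [-0.6, -0.6, -1.5]
opening: 0.706
```

Emit:
carry_out(commands=[{"slide": [0, 0, 0], "turn": [0, 0, 0], "jaw": 0.4}, {"slide": [0, 0, 0], "turn": [0, 0, 0], "jaw": -0.4}, {"slide": [0, 0, 0], "turn": [0, 0, 0], "jaw": -0.4}, {"slide": [0, 0, 0], "turn": [0, 0, 0], "jaw": -0.4}, {"slide": [0, 0, 0], "turn": [0, 0, 0], "jaw": -0.4}])

```text
clock: 16.07
position: [0.635, -0.3266, 0.0147]
ee_rot: [-1.566, 0.003, 0.611]
ft_force: [0.2, 0.1, 0.7]
opening: 0.494
```

```bash
python3 plan.py .6375 -.328 .17 35
```

```text
t 16.07 p [ 0.635  -0.3266  0.0147] rpy [-89.73   0.19  35.  ] open 0.494 F [0.2 0.1 0.7] M [-0.03 -0.16 -0.04] q [-0.51  0.53  1.67 -0.    0.94 -1.12]
slide cm [  0.07 -15.53  -0.19] turn [-0.3 -0.  -0.2]
```

Emit:
carry_out(commands=[{"slide": [0, -1.5, 0], "turn": [0, 0, 0], "jaw": -0.4}, {"slide": [0, -4, 0], "turn": [0, 0, 0], "jaw": -0.4}, {"slide": [0, -8, 0], "turn": [0, 0, 0], "jaw": -0.4}, {"slide": [0, -12, 0], "turn": [0, 0, 0], "jaw": -0.4}, {"slide": [0, -16, 0], "turn": [0, 0, 0], "jaw": -0.4}])

```text
clock: 16.48
position: [0.6355, -0.3267, 0.1774]
ee_rot: [-1.566, 0.003, 0.611]
ft_force: [0.3, 0.0, -0.9]
opening: 0.494
```

```bash
python3 plan.py .648 -.16 .175 35
```

```text
t 16.48 p [ 0.6355 -0.3267  0.1774] rpy [-89.73   0.19  34.99] open 0.494 F [ 0.3  0.  -0.9] M [-0.05 -0.13  0.02] q [-0.51  0.38  1.57 -0.    1.2  -1.12]
slide cm [10.59  0.27 12.94] turn [-0.3 -0.  -0.2]
```

Emit:
carry_out(commands=[{"slide": [2.6, -0.5, 3.2], "turn": [0, 0, 0], "jaw": -0.4}, {"slide": [5.2, -0.5, 6.4], "turn": [0, 0, 0], "jaw": -0.4}, {"slide": [7.8, -0.5, 9.6], "turn": [0, 0, 0], "jaw": -0.4}, {"slide": [10.6, 0, 12.9], "turn": [0, 0, 0], "jaw": -0.4}, {"slide": [10.6, 0, 12.9], "turn": [0, 0, 0], "jaw": -0.4}])

```text
clock: 16.9
position: [0.6485, -0.1533, 0.179]
ee_rot: [-1.564, 0.001, 0.615]
ft_force: [-1.5, -0.6, -1.0]
opening: 0.491
```

```bash
python3 plan.py .648 -.16 .0755 35
```

```text
t 16.9 p [ 0.6485 -0.1533  0.179 ] rpy [-8.960e+01  4.000e-02  3.524e+01] open 0.491 F [-1.5 -0.6 -1. ] M [ 0.05 -0.08  0.02] q [-0.27  0.29  1.68  0.    1.17 -0.89]
slide cm [-0.42 10.34 -0.59] turn [-0.4  0.2 -0. ]
```

Emit:
carry_out(commands=[{"slide": [-0.3, 1, -0.5], "turn": [0, 0, 0], "jaw": -0.4}, {"slide": [-0.3, 4, -0.5], "turn": [0, 0, 0], "jaw": -0.4}, {"slide": [-0.3, 7, -0.5], "turn": [0, 0, 0], "jaw": -0.4}, {"slide": [-0.3, 9, -0.5], "turn": [0, 0, 0], "jaw": -0.4}, {"slide": [-0.3, 10, -0.5], "turn": [0, 0, 0], "jaw": -0.4}])

```text
clock: 17.32
position: [0.646, -0.1595, 0.0754]
ee_rot: [-1.56, 0.004, 0.614]
ft_force: [-1.3, -0.3, -1.0]
opening: 0.492
```

```bash
python3 plan.py .648 -.16 .0742 35
```

```text
t 17.32 p [ 0.646  -0.1595  0.0754] rpy [-89.39   0.24  35.19] open 0.492 F [-1.3 -0.3 -1. ] M [-0.02 -0.11  0.05] q [-0.28  0.39  1.76  0.    1.01 -0.9 ]
slide cm [ 0.13  0.11 -0.16] turn [-0.6  0.2 -0.2]
```

Emit:
carry_out(commands=[{"slide": [0, 0.1, 0], "turn": [0, 0, 0], "jaw": -0.4}, {"slide": [0, 0.1, 0], "turn": [0, 0, 0], "jaw": -0.4}, {"slide": [0, 0.1, 0], "turn": [0, 0, 0], "jaw": 0.25}, {"slide": [0, 0.1, 0], "turn": [0, 0, 0], "jaw": 0.25}, {"slide": [0, 0.1, 0], "turn": [0, 0, 0], "jaw": 0.25}])

```text
clock: 17.73
position: [0.6467, -0.1603, 0.0754]
ee_rot: [-1.562, 0.003, 0.614]
ft_force: [-0.1, -0.4, -0.4]
opening: 0.624
```

Emit:
carry_out(commands=[{"slide": [0, 0, 0], "turn": [0, 0, 0], "jaw": 0.25}, {"slide": [0, -2, 0], "turn": [0, 0, 0], "jaw": 0.25}, {"slide": [0, -5, 0], "turn": [0, 0, 0], "jaw": 0.25}, {"slide": [0, -9, 0], "turn": [0, 0, 0], "jaw": 0.25}, {"slide": [0, -12.5, 0], "turn": [0, 0, 0], "jaw": 0.25}])

```text
clock: 18.15
position: [0.6474, -0.1611, 0.202]
ee_rot: [-1.561, 0.004, 0.614]
ft_force: [0.6, -0.5, 1.0]
opening: 0.626
```

```bash
python3 plan.py .5485 -.334 .19 -30
```

```text
t 18.15 p [ 0.6474 -0.1611  0.202 ] rpy [-89.46   0.2   35.16] open 0.626 F [ 0.6 -0.5  1. ] M [ 0.03 -0.16  0.04] q [-0.28  0.28  1.65  0.    1.22 -0.9 ]
slide cm [-18.04   1.19  -8.45] turn [-0.4 65.2 -0.5]
```

Emit:
carry_out(commands=[{"slide": [-3.6, 0, -1.7], "turn": [0, 7, 0], "jaw": 0.4}, {"slide": [-7.2, 0, -3.4], "turn": [0, 14, 0], "jaw": 0.4}, {"slide": [-10.8, 0, -5.1], "turn": [0, 21, 0], "jaw": 0.4}, {"slide": [-14.4, 0, -6.8], "turn": [0, 28, 0], "jaw": 0.4}, {"slide": [-18, 0, -8.5], "turn": [0, 35, 0], "jaw": 0.4}])

```text
clock: 18.57
position: [0.5483, -0.3357, 0.2027]
ee_rot: [-1.566, 0.007, -0.002]
ft_force: [0.5, -0.4, 0.3]
opening: 0.701
```

```bash
python3 look.py 7;python3 plan.py .5485 -.334 .12 -25
```

```text
top orange [309.8 136.8] 165 z 0.103 xy [ 0.6474 -0.1635]
top orange [363.1 172.2] 95 z 0.044 xy [ 0.5506 -0.3281]
top blue [453.5 254.2] 117 z 0.013 xy [ 0.3008 -0.5933]
top blue [421.4 310.6] 99 z 0.012 xy [ 0.1377 -0.4856]
top rim [ 0.6208 -0.1222] 319
lid knob on bench ((0.47647368907928467, 0.37896817922592163), 0.014842717908322811)
scene orange [133.  174.2] 128 z 0.045 xy [ 0.4767 -0.4192]
scene orange [149.9 201.6] 169 z 0.045 xy [ 0.5503 -0.3328]
scene orange [190.9 239.2] 225 z 0.104 xy [ 0.6518 -0.1626]
scene blue [120.7 199. ] 174 z 0.045 xy [ 0.5646 -0.416 ]
scene rim [ 0.6222 -0.1236] 485
lid knob on bench ((0.4806366264820099, 0.3785874843597412), 0.016077682375907898)
t 18.67 p [ 0.5464 -0.3393  0.2025] rpy [-89.84   0.5   -0.29] open 0.698 F [-0.2  1.6  0.2] M [-0.03 -0.13 -0.06] q [-0.59  0.23  1.71 -0.    1.21 -0.59]
slide cm [0.28 8.25 0.5 ] turn [-0.1 24.7 -0.5]
```

View pics/scene7.png

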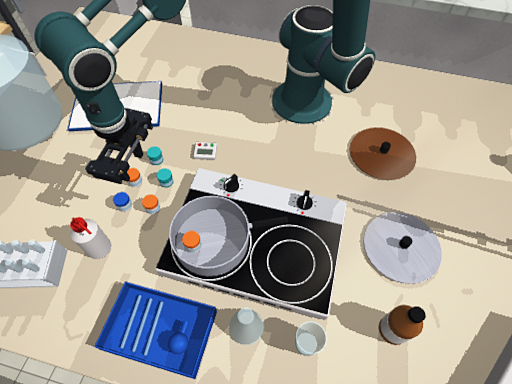

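Emit:
carry_out(commands=[{"slide": [0.2, 2, 0.5], "turn": [0, 7, -0.4], "jaw": 0.4}, {"slide": [0.2, 4, 0.5], "turn": [0, 14, -0.4], "jaw": 0.4}, {"slide": [0.2, 6, 0.5], "turn": [0, 21, -0.4], "jaw": 0.4}, {"slide": [0.2, 8, 0.5], "turn": [0, 25, -0.4], "jaw": 0.4}, {"slide": [0.2, 8.2, 0.5], "turn": [0, 25, -0.4], "jaw": 0.4}])

```text
clock: 19.08
position: [0.5455, -0.3319, 0.1165]
ee_rot: [-1.569, 0.009, -0.442]
ft_force: [-0.7, 0.9, -1.2]
opening: 0.704
```

```bash
python3 plan.py .5485 -.334 .016 -25
```

```text
t 19.08 p [ 0.5455 -0.3319  0.1165] rpy [-89.91   0.51 -25.32] open 0.704 F [-0.7  0.9 -1.2] M [-0.01 -0.06 -0.01] q [-0.59  0.3   1.79  0.    1.06 -0.14]
slide cm [ 0.45 10.04 -0.07] turn [-0.1 -0.3 -0.5]
```

Emit:
carry_out(commands=[{"slide": [0.2, 2, -0.1], "turn": [0, 0, -0.4], "jaw": 0.4}, {"slide": [0.3, 5, -0.1], "turn": [0, 0, -0.4], "jaw": 0.4}, {"slide": [0.3, 8, -0.1], "turn": [0, 0, -0.4], "jaw": 0.4}, {"slide": [0.3, 9.9, -0.1], "turn": [0, 0, -0.4], "jaw": 0.4}, {"slide": [0.3, 9.9, -0.1], "turn": [0, 0, -0.4], "jaw": 0.4}])

```text
clock: 19.5
position: [0.5444, -0.3312, 0.0134]
ee_rot: [-1.568, 0.01, -0.439]
ft_force: [-0.7, 0.7, -0.2]
opening: 0.701
```

Emit:
carry_out(commands=[{"slide": [0, 0, 0], "turn": [0, 0, 0], "jaw": 0.4}, {"slide": [0, 0, 0], "turn": [0, 0, 0], "jaw": -0.4}, {"slide": [0, 0, 0], "turn": [0, 0, 0], "jaw": -0.4}, {"slide": [0, 0, 0], "turn": [0, 0, 0], "jaw": -0.4}, {"slide": [0, 0, 0], "turn": [0, 0, 0], "jaw": -0.4}])

```text
clock: 19.92
position: [0.546, -0.3321, 0.0157]
ee_rot: [-1.568, 0.006, -0.438]
ft_force: [0.4, 1.0, 3.1]
opening: 0.492
```

```bash
python3 plan.py .5485 -.334 .175 -25
```

```text
t 19.92 p [ 0.546  -0.3321  0.0157] rpy [-89.86   0.33 -25.11] open 0.492 F [0.4 1.  3.1] M [ 0.01 -0.14  0.02] q [-0.59  0.42  1.85  0.    0.88 -0.15]
slide cm [  0.21 -15.93  -0.03] turn [-0.1 -0.1 -0.3]
```

Emit:
carry_out(commands=[{"slide": [0, -1.5, 0], "turn": [0, 0, 0], "jaw": -0.4}, {"slide": [0, -4, 0], "turn": [0, 0, 0], "jaw": -0.4}, {"slide": [0, -8, 0], "turn": [0, 0, 0], "jaw": -0.4}, {"slide": [0, -12, 0], "turn": [0, 0, 0], "jaw": -0.4}, {"slide": [0, -16.5, 0], "turn": [0, 0, 0], "jaw": -0.4}])

```text
clock: 20.33
position: [0.546, -0.3325, 0.1789]
ee_rot: [-1.568, 0.007, -0.438]
ft_force: [0.0, 0.1, -0.7]
opening: 0.491
```

```bash
python3 plan.py .6415 -.081 .185 -25
```

```text
t 20.33 p [ 0.546  -0.3325  0.1789] rpy [-89.85   0.38 -25.11] open 0.491 F [ 0.   0.1 -0.7] M [-0.02 -0.13 -0.07] q [-0.59  0.24  1.74  0.    1.16 -0.15]
slide cm [-2.03 -0.53 26.82] turn [-0.1 -0.1 -0.4]
```

Emit:
carry_out(commands=[{"slide": [-0.3, -0.5, 3.5], "turn": [0, 0, 0], "jaw": -0.4}, {"slide": [-0.6, -0.5, 7.5], "turn": [0, 0, 0], "jaw": -0.4}, {"slide": [-0.9, -0.5, 11.5], "turn": [0, 0, 0], "jaw": -0.4}, {"slide": [-1.2, -0.5, 15.5], "turn": [0, 0, 0], "jaw": -0.4}, {"slide": [-1.5, -0.5, 19.5], "turn": [0, 0, 0], "jaw": -0.4}])

```text
clock: 20.75
position: [0.6157, -0.1482, 0.1857]
ee_rot: [-1.568, 0.005, -0.439]
ft_force: [0.4, 0.4, -0.6]
opening: 0.493
```

```bash
python3 plan.py .6415 -.081 .18 -25
```

```text
t 20.75 p [ 0.6157 -0.1482  0.1857] rpy [-89.84   0.28 -25.14] open 0.493 F [ 0.4  0.4 -0.6] M [-0.03 -0.1  -0.  ] q [-0.28  0.23  1.75  0.    1.17  0.16]
slide cm [-0.51  0.6   7.18] turn [-0.2 -0.1 -0.3]
```

Emit:
carry_out(commands=[{"slide": [-0.2, 0.3, 3.5], "turn": [0, 0, 0], "jaw": -0.4}, {"slide": [-0.5, 0.3, 6.5], "turn": [0, 0, 0], "jaw": -0.4}, {"slide": [-0.5, 0.3, 7.2], "turn": [0, 0, 0], "jaw": -0.4}, {"slide": [-0.5, 0.3, 7.2], "turn": [0, 0, 0], "jaw": -0.4}, {"slide": [-0.5, 0.3, 7.2], "turn": [0, 0, 0], "jaw": -0.4}])

```text
clock: 21.17
position: [0.6416, -0.0811, 0.1833]
ee_rot: [-1.569, 0.005, -0.437]
ft_force: [0.2, -1.1, -0.2]
opening: 0.491
```

```bash
python3 plan.py .6415 -.081 .0755 -25
```

```text
t 21.17 p [ 0.6416 -0.0811  0.1833] rpy [-89.88   0.26 -25.07] open 0.491 F [ 0.2 -1.1 -0.2] M [-0.08 -0.04  0.01] q [-0.17  0.25  1.72  0.    1.17  0.27]
slide cm [ 0.03 10.78 -0.02] turn [-0.1 -0.1 -0.3]
```

Emit:
carry_out(commands=[{"slide": [0.2, 2, 0], "turn": [0, 0, 0], "jaw": -0.4}, {"slide": [0.2, 5, 0], "turn": [0, 0, 0], "jaw": -0.4}, {"slide": [0.2, 8, 0], "turn": [0, 0, 0], "jaw": -0.4}, {"slide": [0.2, 9.7, 0], "turn": [0, 0, 0], "jaw": -0.4}, {"slide": [0.2, 10.5, 0], "turn": [0, 0, 0], "jaw": -0.4}])

```text
clock: 21.58
position: [0.6399, -0.0834, 0.0747]
ee_rot: [-1.571, 0.01, -0.44]
ft_force: [-0.5, 0.4, 4.3]
opening: 0.497
```

```bash
python3 plan.py .6415 -.081 .075 -25
```

```text
t 21.58 p [ 0.6399 -0.0834  0.0747] rpy [-90.01   0.58 -25.2 ] open 0.497 F [-0.5  0.4  4.3] M [-0.08  0.24 -0.  ] q [-0.17  0.36  1.81  0.    0.99  0.27]
slide cm [ 0.04 -0.03  0.29] turn [ 0.  -0.2 -0.6]
```

Touching the floor (4 N). Release and lift.

Emit:
carry_out(commands=[{"slide": [0, 0, 0], "turn": [0, 0, 0], "jaw": -0.4}, {"slide": [0, 0, 0], "turn": [0, 0, 0], "jaw": 0.25}, {"slide": [0, 0, 0], "turn": [0, 0, 0], "jaw": 0.25}, {"slide": [0, 0, 0], "turn": [0, 0, 0], "jaw": 0.25}, {"slide": [0, 0, 0], "turn": [0, 0, 0], "jaw": 0.25}])

```text
clock: 22.0
position: [0.6405, -0.0842, 0.0758]
ee_rot: [-1.571, 0.008, -0.44]
ft_force: [-0.1, -0.1, 0.3]
opening: 0.624
```

Emit:
carry_out(commands=[{"slide": [0, 0, 0], "turn": [0, 0, 0], "jaw": 0.25}, {"slide": [0, -2, 0], "turn": [0, 0, 0], "jaw": 0.25}, {"slide": [0, -5, 0], "turn": [0, 0, 0], "jaw": 0.25}, {"slide": [0, -9, 0], "turn": [0, 0, 0], "jaw": 0.25}, {"slide": [0, -12.5, 0], "turn": [0, 0, 0], "jaw": 0.25}])

```text
clock: 22.42
position: [0.6411, -0.0846, 0.2023]
ee_rot: [-1.571, 0.009, -0.44]
ft_force: [0.3, 0.1, 0.2]
opening: 0.623
```

```bash
python3 look.py 8; python3 plan.py .4765 -.422 .2 -85
```

```text
top orange [396.5 196.5] 166 z 0.044 xy [ 0.4745 -0.4236]
top blue [392.7 168.5] 160 z 0.044 xy [ 0.5603 -0.4177]
top blue [425.4 287.7] 188 z 0.012 xy [ 0.2034 -0.5022]
top rim [ 0.6208 -0.1216] 111
lid knob on bench ((0.4768717586994171, 0.3786656856536865), 0.0149249117821455)
scene orange [131.9 174.5] 155 z 0.045 xy [ 0.4788 -0.4217]
scene orange [221.  242.9] 229 z 0.104 xy [ 0.6414 -0.0867]
scene blue [110.2 127.1] 175 z 0.008 xy [ 0.3014 -0.5951]
scene blue [120.8 198.9] 172 z 0.045 xy [ 0.5642 -0.4162]
scene rim [ 0.6217 -0.1238] 361
lid knob on bench ((0.4806366264820099, 0.3785874843597412), 0.016077682375907898)
t 22.52 p [ 0.6463 -0.0854  0.2099] rpy [-89.77  -0.33 -25.22] open 0.625 F [ 0.9 -0.4  0.4] M [-0.07 -0.14 -0.01] q [-0.17  0.24  1.69  0.    1.21  0.27]
slide cm [ -1.03   0.83 -37.69] turn [-0.4 59.8  0.2]
```

View pics/scene8.png

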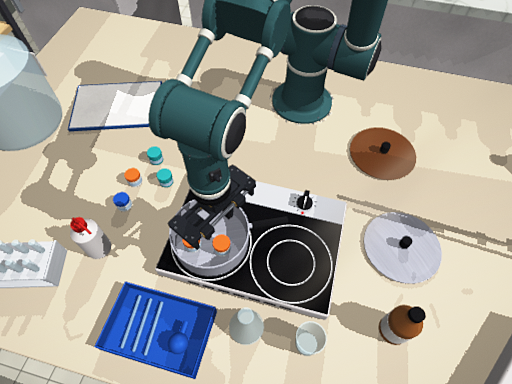

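Emit:
carry_out(commands=[{"slide": [-0.1, 0, -4], "turn": [0, 7, 0], "jaw": 0.4}, {"slide": [-0.2, 0, -8], "turn": [0, 14, 0], "jaw": 0.4}, {"slide": [-0.3, 0, -12], "turn": [0, 21, 0], "jaw": 0.4}, {"slide": [-0.4, 0, -16], "turn": [0, 28, 0], "jaw": 0.4}, {"slide": [-0.5, 0, -20], "turn": [0, 35, 0], "jaw": 0.4}])

```text
clock: 22.93
position: [0.5555, -0.2654, 0.2089]
ee_rot: [-1.564, -0.003, -1.056]
ft_force: [0.4, -0.5, -0.2]
opening: 0.702
```

```bash
python3 plan.py .4765 -.4225 .2 -85
```

```text
t 22.93 p [ 0.5555 -0.2654  0.2089] rpy [-89.63  -0.15 -60.51] open 0.702 F [ 0.4 -0.5 -0.2] M [-0.03 -0.08 -0.04] q [-0.49  0.17  1.77  0.    1.19  0.57]
slide cm [  9.79   0.82 -14.61] turn [-0.4 24.5  0.1]
```

Emit:
carry_out(commands=[{"slide": [2.2, 0.8, -3.3], "turn": [0, 7, 0], "jaw": 0.4}, {"slide": [4.4, 0.8, -6.6], "turn": [0, 14, 0], "jaw": 0.4}, {"slide": [6.6, 0.8, -9.9], "turn": [0, 21, 0], "jaw": 0.4}, {"slide": [9.8, 0.8, -14.6], "turn": [0, 24.5, 0], "jaw": 0.4}, {"slide": [9.8, 0.8, -14.6], "turn": [0, 24.5, 0], "jaw": 0.4}])

```text
clock: 23.35
position: [0.4739, -0.4268, 0.1998]
ee_rot: [-1.565, -0.002, -1.489]
ft_force: [0.2, -0.0, 0.6]
opening: 0.703
```

```bash
python3 look.py 9; python3 plan.py .4765 -.4225 .1 -85
```

```text
top orange [309.8 136.8] 165 z 0.103 xy [ 0.6474 -0.1635]
top orange [283.7 140.7] 165 z 0.102 xy [ 0.6374 -0.0872]
top orange [393.2 198. ] 63 z 0.044 xy [ 0.4703 -0.4135]
top blue [392.3 167.8] 140 z 0.044 xy [ 0.5624 -0.4168]
top rim [ 0.6209 -0.1222] 322
lid knob on bench ((0.4772191047668457, 0.3779675364494324), 0.015404117293655872)
scene orange [131.9 174.5] 155 z 0.045 xy [ 0.4786 -0.4219]
scene orange [190.9 239.2] 225 z 0.104 xy [ 0.6517 -0.1626]
scene orange [221.  242.9] 229 z 0.104 xy [ 0.6414 -0.0867]
scene blue [153.  119.9] 77 z 0.009 xy [ 0.2335 -0.4696]
scene blue [120.7 198.9] 173 z 0.045 xy [ 0.5643 -0.4162]
scene rim [ 0.6222 -0.1236] 484
lid knob on bench ((0.4801505506038666, 0.378729909658432), 0.015649307519197464)
t 23.45 p [ 0.475  -0.425   0.1998] rpy [-8.962e+01  1.000e-02 -8.521e+01] open 0.7 F [0.8 0.3 0.2] M [ 0.01 -0.01 -0.01] q [-0.77  0.22  1.73  0.01  1.19  0.71]
slide cm [-0.23  9.98  0.11] turn [-0.4 -0.2 -0. ]
```

View pics/top9.png

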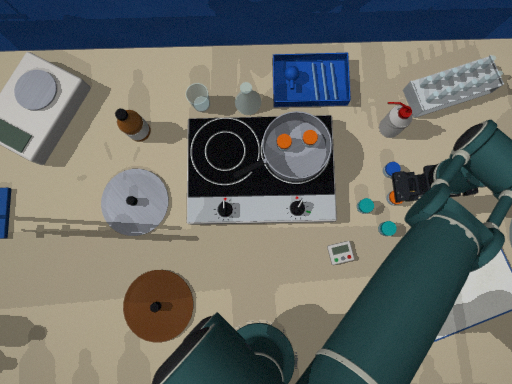

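Emit:
carry_out(commands=[{"slide": [-0.2, 3, 0.1], "turn": [0, 0, 0], "jaw": 0.4}, {"slide": [-0.2, 6, 0.3], "turn": [0, 0, 0], "jaw": 0.4}, {"slide": [-0.2, 9, 0.3], "turn": [0, 0, 0], "jaw": 0.4}, {"slide": [-0.2, 11, 0.3], "turn": [0, 0, 0], "jaw": 0.4}, {"slide": [-0.2, 12, 0.3], "turn": [0, 0, 0], "jaw": 0.4}])

```text
clock: 23.87
position: [0.4776, -0.419, 0.0757]
ee_rot: [-1.568, 0.005, -1.485]
ft_force: [0.8, 1.1, 0.4]
opening: 0.7
```

```bash
python3 plan.py .4765 -.4225 .016 -85
```

```text
t 23.87 p [ 0.4776 -0.419   0.0757] rpy [-89.84   0.31 -85.08] open 0.7 F [0.8 1.1 0.4] M [0.01 0.06 0.  ] q [-0.76  0.33  1.83  0.01  0.98  0.72]
slide cm [ 0.37  5.97 -0.16] turn [-0.2 -0.1 -0.3]
```

Emit:
carry_out(commands=[{"slide": [0.3, 1, -0.1], "turn": [0, 0, -0.2], "jaw": 0.4}, {"slide": [0.3, 3, -0.1], "turn": [0, 0, -0.2], "jaw": 0.4}, {"slide": [0.3, 5, -0.1], "turn": [0, 0, -0.2], "jaw": 0.4}, {"slide": [0.3, 5.9, -0.1], "turn": [0, 0, -0.2], "jaw": 0.4}, {"slide": [0.3, 5.9, -0.1], "turn": [0, 0, -0.2], "jaw": 0.4}])

```text
clock: 24.28
position: [0.4762, -0.4201, 0.0147]
ee_rot: [-1.57, 0.005, -1.484]
ft_force: [-0.1, 0.7, -0.1]
opening: 0.699
```

Emit:
carry_out(commands=[{"slide": [0, 0, 0], "turn": [0, 0, 0], "jaw": 0.4}, {"slide": [0, 0, 0], "turn": [0, 0, 0], "jaw": -0.4}, {"slide": [0, 0, 0], "turn": [0, 0, 0], "jaw": -0.4}, {"slide": [0, 0, 0], "turn": [0, 0, 0], "jaw": -0.4}, {"slide": [0, 0, 0], "turn": [0, 0, 0], "jaw": -0.4}])

```text
clock: 24.7
position: [0.4771, -0.421, 0.0162]
ee_rot: [-1.569, 0.003, -1.484]
ft_force: [-0.3, -0.1, 3.7]
opening: 0.487
```

Emit:
carry_out(commands=[{"slide": [0, -1.5, 0], "turn": [0, 0, 0], "jaw": -0.4}, {"slide": [0, -4, 0], "turn": [0, 0, 0], "jaw": -0.4}, {"slide": [0, -8, 0], "turn": [0, 0, 0], "jaw": -0.4}, {"slide": [0, -12, 0], "turn": [0, 0, 0], "jaw": -0.4}, {"slide": [0, -16.5, 0], "turn": [0, 0, 0], "jaw": -0.4}])

```text
clock: 25.12
position: [0.476, -0.4209, 0.179]
ee_rot: [-1.57, 0.004, -1.484]
ft_force: [0.7, -0.2, -0.3]
opening: 0.492
```

```bash
python3 plan.py .577 -.125 .183 -85
```

```text
t 25.12 p [ 0.476  -0.4209  0.179 ] rpy [-89.93   0.23 -85.04] open 0.492 F [ 0.7 -0.2 -0.3] M [ 0.01 -0.04  0.01] q [-0.77  0.23  1.75  0.    1.16  0.72]
slide cm [-28.61  -0.27  12.62] turn [-0.1 -0.  -0.2]
```

Emit:
carry_out(commands=[{"slide": [-3.2, -0.5, 1.4], "turn": [0, 0, 0], "jaw": -0.4}, {"slide": [-6.8, -0.5, 3], "turn": [0, 0, 0], "jaw": -0.4}, {"slide": [-10.4, -0.5, 4.6], "turn": [0, 0, 0], "jaw": -0.4}, {"slide": [-14, -0.5, 6.2], "turn": [0, 0, 0], "jaw": -0.4}, {"slide": [-17.6, -0.5, 7.8], "turn": [0, 0, 0], "jaw": -0.4}])

```text
clock: 25.53
position: [0.5388, -0.2374, 0.1856]
ee_rot: [-1.568, 0.004, -1.485]
ft_force: [-0.2, -0.8, -1.2]
opening: 0.491
```

```bash
python3 plan.py .577 -.125 .183 -85
```

```text
t 25.53 p [ 0.5388 -0.2374  0.1856] rpy [-89.87   0.2  -85.09] open 0.491 F [-0.2 -0.8 -1.2] M [ 0.06  0.04 -0.03] q [-0.46  0.14  1.85  0.    1.15  1.02]
slide cm [-10.87   0.31   4.77] turn [-0.1 -0.1 -0.2]
```

Emit:
carry_out(commands=[{"slide": [-3.2, 0, 1.4], "turn": [0, 0, 0], "jaw": -0.4}, {"slide": [-6.8, 0, 3], "turn": [0, 0, 0], "jaw": -0.4}, {"slide": [-10, 0, 4.4], "turn": [0, 0, 0], "jaw": -0.4}, {"slide": [-10.9, 0, 4.8], "turn": [0, 0, 0], "jaw": -0.4}, {"slide": [-10.9, 0, 4.8], "turn": [0, 0, 0], "jaw": -0.4}])

```text
clock: 25.95
position: [0.5779, -0.1223, 0.1864]
ee_rot: [-1.568, 0.004, -1.481]
ft_force: [0.2, -0.7, -0.9]
opening: 0.49
```

```bash
python3 plan.py .577 -.125 .0755 -85
```

```text
t 25.95 p [ 0.5779 -0.1223  0.1864] rpy [-89.84   0.21 -84.87] open 0.49 F [ 0.2 -0.7 -0.9] M [-0.04  0.02  0.04] q [-0.25  0.14  1.85  0.    1.15  1.23]
slide cm [ 0.31 11.09 -0.14] turn [-0.2  0.1 -0.2]
```

Emit:
carry_out(commands=[{"slide": [0.1, 2, 0], "turn": [0, 0, 0], "jaw": -0.4}, {"slide": [0.1, 5, 0], "turn": [0, 0, 0], "jaw": -0.4}, {"slide": [0.1, 8, 0], "turn": [0, 0, 0], "jaw": -0.4}, {"slide": [0.1, 10, 0], "turn": [0, 0, 0], "jaw": -0.4}, {"slide": [0.1, 10.7, 0], "turn": [0, 0, 0], "jaw": -0.4}])

```text
clock: 26.37
position: [0.5747, -0.1239, 0.0754]
ee_rot: [-1.575, 0.005, -1.483]
ft_force: [-0.7, -0.6, 0.0]
opening: 0.492
```

```bash
python3 plan.py .577 -.125 .075 -85
```

```text
t 26.37 p [ 0.5747 -0.1239  0.0754] rpy [-90.22   0.3  -84.95] open 0.492 F [-0.7 -0.6  0. ] M [ 0.   -0.01 -0.  ] q [-0.26  0.26  1.94  0.    0.95  1.22]
slide cm [0.13 0.04 0.22] turn [ 0.2  0.1 -0.3]
```

Emit:
carry_out(commands=[{"slide": [0, 0, 0], "turn": [0, 0, 0], "jaw": -0.4}, {"slide": [0, 0, 0], "turn": [0, 0, 0], "jaw": 0.25}, {"slide": [0, 0, 0], "turn": [0, 0, 0], "jaw": 0.25}, {"slide": [0, 0, 0], "turn": [0, 0, 0], "jaw": 0.25}, {"slide": [0, 0, 0], "turn": [0, 0, 0], "jaw": 0.25}])

```text
clock: 26.78
position: [0.5753, -0.1247, 0.0765]
ee_rot: [-1.573, 0.004, -1.483]
ft_force: [-0.0, 0.1, 0.8]
opening: 0.621
```

Emit:
carry_out(commands=[{"slide": [0, 0, 0], "turn": [0, 0, 0], "jaw": 0.25}, {"slide": [0, -2, 0], "turn": [0, 0, 0], "jaw": 0.25}, {"slide": [0, -5, 0], "turn": [0, 0, 0], "jaw": 0.25}, {"slide": [0, -9, 0], "turn": [0, 0, 0], "jaw": 0.25}, {"slide": [0, -12.5, 0], "turn": [0, 0, 0], "jaw": 0.25}])

```text
clock: 27.2
position: [0.5752, -0.1252, 0.203]
ee_rot: [-1.574, 0.004, -1.483]
ft_force: [0.4, 0.9, -0.3]
opening: 0.627
```

```bash
python3 plan.py .479 .379 .2 25
```

```text
t 27.2 p [ 0.5752 -0.1252  0.203 ] rpy [-90.16   0.25 -84.97] open 0.627 F [ 0.4  0.9 -0.3] M [ 0.   -0.03  0.02] q [-0.26  0.13  1.83  0.    1.19  1.22]
slide cm [-51.07   0.54  -5.16] turn [-1.0e-01 -1.1e+02 -3.0e-01]
```

Emit:
carry_out(commands=[{"slide": [-4, 0, -0.4], "turn": [0, -7, 0], "jaw": 0}, {"slide": [-8, 0, -0.8], "turn": [0, -14, 0], "jaw": 0}, {"slide": [-12, 0, -1.2], "turn": [0, -21, 0], "jaw": 0}, {"slide": [-16, 0, -1.6], "turn": [0, -28, 0], "jaw": 0}, {"slide": [-20, 0, -2], "turn": [0, -35, 0], "jaw": 0}])

```text
clock: 27.62
position: [0.5374, 0.0737, 0.2048]
ee_rot: [-1.569, 0.004, -0.867]
ft_force: [0.7, -0.4, 0.0]
opening: 0.501
```

```bash
python3 plan.py .479 .379 .2 25
```

```text
t 27.62 p [0.5374 0.0737 0.2048] rpy [-89.92   0.25 -49.66] open 0.501 F [ 0.7 -0.4  0. ] M [-0.02 -0.04  0.01] q [0.09 0.04 1.93 0.   1.18 0.95]
slide cm [-27.05   0.62  15.32] turn [ -0.2 -74.7  -0.2]
```

Emit:
carry_out(commands=[{"slide": [-3.5, 0, 2], "turn": [0, -7, 0], "jaw": 0}, {"slide": [-7, 0, 4], "turn": [0, -14, 0], "jaw": 0}, {"slide": [-10.5, 0, 6], "turn": [0, -21, 0], "jaw": 0}, {"slide": [-14, 0, 8], "turn": [0, -28, 0], "jaw": 0}, {"slide": [-17, 0, 9.6], "turn": [0, -35, 0], "jaw": 0}])

```text
clock: 28.03
position: [0.4998, 0.268, 0.2063]
ee_rot: [-1.566, 0.002, -0.249]
ft_force: [0.0, 0.7, -0.5]
opening: 0.497
```

```bash
python3 plan.py .479 .379 .15 25
```

```text
t 28.03 p [0.4998 0.268  0.2063] rpy [-89.73   0.11 -14.25] open 0.497 F [ 0.   0.7 -0.5] M [-0.   -0.08  0.03] q [0.45 0.08 1.88 0.01 1.18 0.69]
slide cm [-4.74  5.69 10.22] turn [ -0.3 -39.3  -0. ]
```

Emit:
carry_out(commands=[{"slide": [-1.5, 1, 3], "turn": [0, -7, 0], "jaw": 0}, {"slide": [-3, 2, 6], "turn": [0, -14, 0], "jaw": 0}, {"slide": [-4.7, 3, 9], "turn": [0, -21, 0], "jaw": 0}, {"slide": [-4.7, 4, 10.2], "turn": [0, -28, 0], "jaw": 0}, {"slide": [-4.7, 5, 10.2], "turn": [0, -35, 0], "jaw": 0}])

```text
clock: 28.45
position: [0.479, 0.3821, 0.157]
ee_rot: [-1.565, -0.003, 0.372]
ft_force: [0.8, 0.5, 0.9]
opening: 0.502
```

```bash
python3 look.py 10; python3 plan.py .479 .379 .016 21
```

```text
top orange [274.8 135.3] 166 z 0.103 xy [ 0.6539 -0.0616]
top orange [309.8 136.8] 165 z 0.103 xy [ 0.6474 -0.1635]
top orange [297.3 162.7] 165 z 0.103 xy [ 0.5709 -0.125 ]
top blue [392.7 168.5] 161 z 0.045 xy [ 0.5602 -0.4175]
top blue [438.5 276.6] 215 z 0.012 xy [ 0.2353 -0.5437]
top rim [ 0.6208 -0.1222] 321
lid knob on bench ((0.4768717586994171, 0.3786656856536865), 0.0149249117821455)
scene orange [215.2 216.6] 214 z 0.104 xy [ 0.5748 -0.1241]
scene orange [190.9 239.2] 225 z 0.104 xy [ 0.6517 -0.1626]
scene orange [228.4 251. ] 217 z 0.104 xy [ 0.6572 -0.0624]
scene blue [113.9 126.8] 218 z 0.008 xy [ 0.2963 -0.584 ]
scene blue [120.7 198.9] 173 z 0.045 xy [ 0.5644 -0.4161]
scene rim [ 0.6222 -0.1237] 488
lid knob on bench ((0.4801505506038666, 0.378729909658432), 0.015649307519197464)
t 28.55 p [0.4778 0.3787 0.1549] rpy [-89.78   0.13  20.88] open 0.503 F [ 1.1 -0.3  0.4] M [-0.01 -0.04 -0.02] q [0.63 0.21 1.83 0.   1.1  0.26]
slide cm [ 0.15 13.89 -0.07] turn [-0.2 -0.1 -0.1]
```

View pics/top10.png

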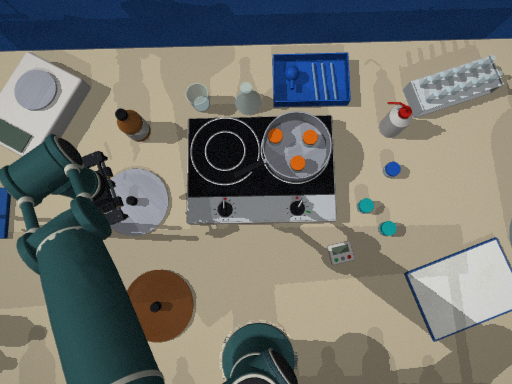

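Emit:
carry_out(commands=[{"slide": [0.2, 3, 0], "turn": [0, 0, 0], "jaw": 0}, {"slide": [0.2, 6, 0], "turn": [0, 0, 0], "jaw": 0}, {"slide": [0.2, 9, 0], "turn": [0, 0, 0], "jaw": 0}, {"slide": [0.2, 11, 0], "turn": [0, 0, 0], "jaw": 0}, {"slide": [0.2, 11.5, 0], "turn": [0, 0, 0], "jaw": 0}])

```text
clock: 28.97
position: [0.4771, 0.3773, 0.0365]
ee_rot: [-1.569, 0.009, 0.36]
ft_force: [-0.4, -0.5, 0.5]
opening: 0.498
```

```bash
python3 plan.py .479 .379 .0155 21
```

```text
t 28.97 p [0.4771 0.3773 0.0365] rpy [-89.89   0.49  20.64] open 0.498 F [-0.4 -0.5  0.5] M [-0.05 -0.04  0.01] q [0.63 0.34 1.91 0.01 0.9  0.26]
slide cm [0.26 2.09 0.09] turn [-0.1 -0.4 -0.5]
```

Emit:
carry_out(commands=[{"slide": [0.2, 1, 0.1], "turn": [0, 0, -0.5], "jaw": 0}, {"slide": [0.2, 2, 0.1], "turn": [0, 0, -0.5], "jaw": 0}, {"slide": [0.2, 2.1, 0.1], "turn": [0, 0, -0.5], "jaw": 0}, {"slide": [0.2, 2.1, 0.1], "turn": [0, 0, -0.5], "jaw": 0}, {"slide": [0.2, 2.1, 0.1], "turn": [0, 0, -0.5], "jaw": 0}])

```text
clock: 29.38
position: [0.4793, 0.3793, 0.0167]
ee_rot: [-1.568, -0.002, 0.359]
ft_force: [-0.7, 0.7, 0.0]
opening: 0.496
```

Emit:
carry_out(commands=[{"slide": [0, 0, 0], "turn": [0, 0, 0], "jaw": -1}, {"slide": [0, 0, 0], "turn": [0, 0, 0], "jaw": -1}, {"slide": [0, 0, 0], "turn": [0, 0, 0], "jaw": -1}, {"slide": [0, 0, 0], "turn": [0, 0, 0], "jaw": -1}, {"slide": [0, 0, 0], "turn": [0, 0, 0], "jaw": -1}])

```text
clock: 29.8
position: [0.4797, 0.3797, 0.0179]
ee_rot: [-1.568, -0.003, 0.359]
ft_force: [-0.9, -1.6, 6.1]
opening: 0.306
```

Emit:
carry_out(commands=[{"slide": [0, -2, 0], "turn": [0, 0, 0], "jaw": -1}, {"slide": [0, -5, 0], "turn": [0, 0, 0], "jaw": -1}, {"slide": [0, -9, 0], "turn": [0, 0, 0], "jaw": -1}, {"slide": [0, -13, 0], "turn": [0, 0, 0], "jaw": -1}, {"slide": [0, -17, 0], "turn": [0, 0, 0], "jaw": -1}])

```text
clock: 30.22
position: [0.4785, 0.3784, 0.1882]
ee_rot: [-1.569, -0.001, 0.359]
ft_force: [1.6, 0.2, -2.3]
opening: 0.307
```

```bash
python3 plan.py .622 -.123 .21 21
```

```text
t 30.22 p [0.4785 0.3784 0.1882] rpy [-8.988e+01 -4.000e-02  2.058e+01] open 0.307 F [ 1.6  0.2 -2.3] M [ 0.01 -0.18  0.06] q [0.63 0.18 1.8  0.   1.16 0.27]
slide cm [ -4.19  -2.29 -51.98] turn [-0.1 -0.4  0. ]
```

Emit:
carry_out(commands=[{"slide": [-0.3, -1, -3.5], "turn": [0, 0, 0], "jaw": -1}, {"slide": [-0.6, -2, -7], "turn": [0, 0, 0], "jaw": -1}, {"slide": [-0.9, -2.3, -10.5], "turn": [0, 0, 0], "jaw": -1}, {"slide": [-1.2, -2.3, -14], "turn": [0, 0, 0], "jaw": -1}, {"slide": [-1.4, -2.3, -18], "turn": [0, 0, 0], "jaw": -1}])

```text
clock: 30.63
position: [0.5283, 0.204, 0.2108]
ee_rot: [-1.568, -0.001, 0.361]
ft_force: [0.0, 0.3, -2.2]
opening: 0.309
```

```bash
python3 plan.py .622 -.123 .21 21
```

```text
t 30.63 p [0.5283 0.204  0.2108] rpy [-8.987e+01 -5.000e-02  2.066e+01] open 0.309 F [ 0.   0.3 -2.2] M [-0.08 -0.19  0.06] q [ 0.32  0.08  1.87  0.    1.19 -0.04]
slide cm [ -2.76  -0.   -33.9 ] turn [-0.1 -0.3  0. ]
```

Emit:
carry_out(commands=[{"slide": [-0.3, 0, -3.8], "turn": [0, 0, 0], "jaw": -1}, {"slide": [-0.6, 0, -7.6], "turn": [0, 0, 0], "jaw": -1}, {"slide": [-0.9, 0, -11.5], "turn": [0, 0, 0], "jaw": -1}, {"slide": [-1.2, 0, -15.5], "turn": [0, 0, 0], "jaw": -1}, {"slide": [-1.5, 0, -19], "turn": [0, 0, 0], "jaw": -1}])

```text
clock: 31.05
position: [0.581, 0.0185, 0.2095]
ee_rot: [-1.569, 0.0, 0.36]
ft_force: [0.9, 0.6, -2.9]
opening: 0.308
```

```bash
python3 plan.py .622 -.123 .19 21
```

```text
t 31.05 p [0.581  0.0185 0.2095] rpy [-89.87   0.    20.63] open 0.308 F [ 0.9  0.6 -2.9] M [ 0.01 -0.17  0.03] q [-0.01  0.11  1.84  0.    1.19 -0.37]
slide cm [ -1.15   1.91 -14.69] turn [-0.1 -0.4 -0. ]
```

Emit:
carry_out(commands=[{"slide": [-0.3, 0, -3.7], "turn": [0, 0, 0], "jaw": -1}, {"slide": [-0.6, 0.5, -7.5], "turn": [0, 0, 0], "jaw": -1}, {"slide": [-0.9, 1, -11.2], "turn": [0, 0, 0], "jaw": -1}, {"slide": [-1.2, 1.5, -14], "turn": [0, 0, 0], "jaw": -1}, {"slide": [-1.2, 1.9, -14.7], "turn": [0, 0, 0], "jaw": -1}])

```text
clock: 31.47
position: [0.6217, -0.1279, 0.1887]
ee_rot: [-1.57, 0.002, 0.357]
ft_force: [0.4, -0.7, -1.9]
opening: 0.31
```

Emit:
carry_out(commands=[{"slide": [0, 0, 0], "turn": [0, 0, 0], "jaw": -1}, {"slide": [0, 0, 0], "turn": [0, 0, 0], "jaw": -1}, {"slide": [0, 0, 0], "turn": [0, 0, 0], "jaw": -1}, {"slide": [0, 0, 0], "turn": [0, 0, 0], "jaw": -1}, {"slide": [0, 0, 0], "turn": [0, 0, 0], "jaw": -1}])

```text
clock: 31.88
position: [0.6217, -0.1265, 0.1892]
ee_rot: [-1.57, 0.001, 0.358]
ft_force: [-0.4, 0.3, -2.8]
opening: 0.305
```

```bash
python3 - <<'E'
from h import *
from scipy.optimize import least_squares
for nm in ("top","scene"):
  p,d=snapshot(nm); p=p[:,:,::-1].copy(); cv2.imwrite(f"pics/{nm}11.png",p)
E
python3 plan.py .622 -.123 .14 21
```

```text
t 31.98 p [ 0.6218 -0.1268  0.1893] rpy [-8.998e+01  5.000e-02  2.052e+01] open 0.307 F [ 0.4 -1.  -2.2] M [ 0.02 -0.14  0.01] q [-0.24  0.22  1.75 -0.    1.17 -0.6 ]
slide cm [0.16 4.93 0.35] turn [-0.  -0.5 -0.1]
```

View pics/scene11.png

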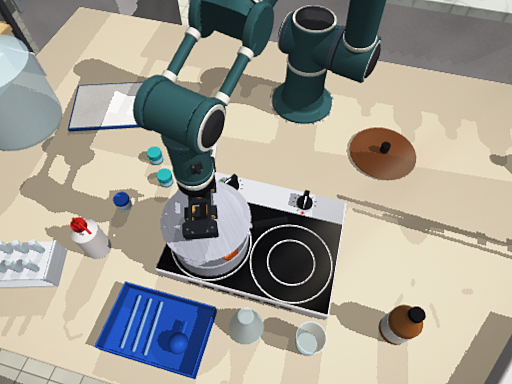

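Lid held level above the pan. Lowering.

Emit:
carry_out(commands=[{"slide": [0.2, 1.2, 0.3], "turn": [0, 0, 0], "jaw": -1}, {"slide": [0.2, 2.4, 0.4], "turn": [0, 0, 0], "jaw": -1}, {"slide": [0.2, 3.4, 0.4], "turn": [0, 0, 0], "jaw": -1}, {"slide": [0.2, 4.2, 0.4], "turn": [0, 0, 0], "jaw": -1}, {"slide": [0.2, 4.8, 0.4], "turn": [0, 0, 0], "jaw": -1}])

```text
clock: 32.4
position: [0.621, -0.122, 0.1387]
ee_rot: [-1.569, 0.004, 0.358]
ft_force: [-0.0, 0.5, -3.0]
opening: 0.312
```

```bash
python3 plan.py .622 -.123 .132 21
```

```text
t 32.4 p [ 0.621  -0.122   0.1387] rpy [-89.88   0.21  20.53] open 0.312 F [-0.   0.5 -3. ] M [-0.05 -0.04  0.08] q [-0.23  0.27  1.79 -0.    1.09 -0.59]
slide cm [ 0.06  0.67 -0.13] turn [-0.1 -0.5 -0.2]
```

Emit:
carry_out(commands=[{"slide": [0, 0.2, -0.1], "turn": [0, 0, 0], "jaw": -1}, {"slide": [0, 0.4, -0.1], "turn": [0, 0, 0], "jaw": -1}, {"slide": [0, 0.5, -0.1], "turn": [0, 0, 0], "jaw": -1}, {"slide": [0, 0.6, -0.1], "turn": [0, 0, 0], "jaw": -1}, {"slide": [0, 0.6, -0.1], "turn": [0, 0, 0], "jaw": -1}])

```text
clock: 32.82
position: [0.6218, -0.1231, 0.1333]
ee_rot: [-1.569, 0.003, 0.358]
ft_force: [0.7, 0.3, -2.1]
opening: 0.308
```

Emit:
carry_out(commands=[{"slide": [0, 0.1, 0], "turn": [0, 0, 0], "jaw": -1}, {"slide": [0, 0.2, 0], "turn": [0, 0, 0], "jaw": -1}, {"slide": [0, 0.2, 0], "turn": [0, 0, 0], "jaw": -1}, {"slide": [0, 0.2, 0], "turn": [0, 0, 0], "jaw": -1}, {"slide": [0, 0.2, 0], "turn": [0, 0, 0], "jaw": -1}])

```text
clock: 33.23
position: [0.6222, -0.1233, 0.133]
ee_rot: [-1.57, 0.002, 0.358]
ft_force: [-4.3, 0.1, 5.8]
opening: 0.311
```

Contact (lid supported). Release and rise.

Emit:
carry_out(commands=[{"slide": [0, 0, 0], "turn": [0, 0, 0], "jaw": 0}, {"slide": [0, 0, 0], "turn": [0, 0, 0], "jaw": 0}, {"slide": [0, 0, 0], "turn": [0, 0, 0], "jaw": 0}, {"slide": [0, 0, 0], "turn": [0, 0, 0], "jaw": 0}, {"slide": [0, 0, 0], "turn": [0, 0, 0], "jaw": 0}])

```text
clock: 33.65
position: [0.6223, -0.1233, 0.1328]
ee_rot: [-1.57, 0.002, 0.358]
ft_force: [1.0, 0.6, -1.3]
opening: 0.5
```

Emit:
carry_out(commands=[{"slide": [0, -2, 0], "turn": [0, 0, 0], "jaw": 0}, {"slide": [0, -5, 0], "turn": [0, 0, 0], "jaw": 0}, {"slide": [0, -8, 0], "turn": [0, 0, 0], "jaw": 0}, {"slide": [0, -10, 0], "turn": [0, 0, 0], "jaw": -0.2}, {"slide": [0, -10, 0], "turn": [0, 0, 0], "jaw": -0.2}])

```text
clock: 34.07
position: [0.6256, -0.124, 0.239]
ee_rot: [-1.576, -0.007, 0.358]
ft_force: [0.4, 0.1, 0.9]
opening: 0.401
```

```bash
python3 plan.py .443 -.1243 .2 59
```

```text
t 34.07 p [ 0.6256 -0.124   0.239 ] rpy [-90.28  -0.38  20.53] open 0.401 F [0.4 0.1 0.9] M [ 0.   -0.14  0.04] q [-0.23  0.19  1.69 -0.    1.25 -0.59]
slide cm [-17.14   3.76   6.39] turn [  0.4 -38.5   0.3]
```

Emit:
carry_out(commands=[{"slide": [-3.5, 0, 1.3], "turn": [0, -7, 0], "jaw": -0.2}, {"slide": [-7, 0.5, 2.6], "turn": [0, -14, 0], "jaw": -0.2}, {"slide": [-10.5, 1, 3.9], "turn": [0, -21, 0], "jaw": -0.2}, {"slide": [-14, 2, 5.2], "turn": [0, -28, 0], "jaw": -0.2}, {"slide": [-17.1, 3, 6.4], "turn": [0, -35, 0], "jaw": -0.2}])

```text
clock: 34.48
position: [0.4408, -0.1238, 0.206]
ee_rot: [-1.577, -0.002, 0.975]
ft_force: [-0.1, 0.1, -0.2]
opening: 0.399
```

```bash
cat > look2.py <<'E'
from h import *
import sys
from scipy.optimize import least_squares
k=sys.argv[1]
for nm in ("top","scene"):
  p,d=snapshot(nm); p=p[:,:,::-1].copy(); cv2.imwrite(f"pics/{nm}{k}.png",p); P=cloud(nm,d)
  m=(P[...,2]>.118)&(P[...,2]<.14)&(np.hypot(P[...,0]-.6225,P[...,1]+.123)<.1)&(P[...,0]>.55)
  q=P[m]; A=np.c_[q[:,:2]-[.6225,-.123],np.ones(len(q))]; c,*_=np.linalg.lstsq(A,q[:,2],rcond=None); print(nm,"lid plane",c.round(4),len(q))
  m=((P[...,2]>.155)&(P[...,2]<.17)&(np.hypot(P[...,0]-.6225,P[...,1]+.123)<.04))
  v,u=np.nonzero(m)
  if len(v): w=np.array([atz(nm,a,b,.163)[:2] for a,b in zip(u,v)]).astype(np.float32); print("knob",cv2.minEnclosingCircle(w))
E
python3 look2.py 12; python3 plan.py .443 -.1243 .14 59
```

```text
top lid plane [-0.0106 -0.001   0.1274] 2719
knob ((0.6200147867202759, -0.12099272012710571), 0.014060746878385544)
scene lid plane [-0.0106 -0.0003  0.129 ] 4164
knob ((0.6228479146957397, -0.12203936278820038), 0.015046299435198307)
t 34.58 p [ 0.4356 -0.1224  0.2023] rpy [-8.986e+01  4.000e-02  5.561e+01] open 0.399 F [-0.6 -0.4 -0.4] M [ 0.03 -0.18  0.02] q [-0.33 -0.14  2.1   0.    1.18 -1.3 ]
slide cm [ 0.27  6.23 -0.73] turn [-0.1 -3.4 -0. ]
```

View pics/scene12.png

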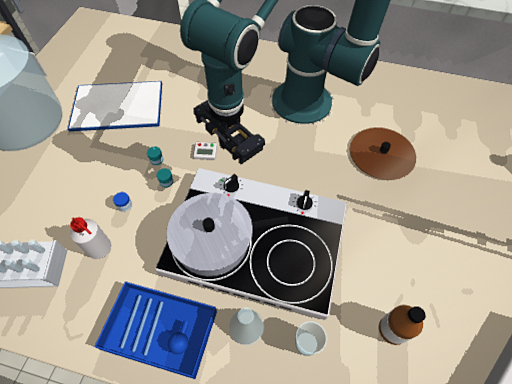

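Emit:
carry_out(commands=[{"slide": [0.3, 3, -0.7], "turn": [0, -3.4, 0], "jaw": -0.2}, {"slide": [0.3, 6, -0.7], "turn": [0, -3.4, 0], "jaw": -0.2}, {"slide": [0.3, 8, -0.7], "turn": [0, -3.4, 0], "jaw": -0.2}, {"slide": [0.3, 9, -0.7], "turn": [0, -3.4, 0], "jaw": -0.2}, {"slide": [0.3, 9, -0.7], "turn": [0, -3.4, 0], "jaw": -0.2}])

```text
clock: 35.0
position: [0.441, -0.1231, 0.1094]
ee_rot: [-1.563, 0.002, 1.029]
ft_force: [0.5, 0.3, -0.8]
opening: 0.4
```

```bash
python3 plan.py .443 -.1243 .071 59
```

```text
t 35.0 p [ 0.441  -0.1231  0.1094] rpy [-89.54   0.1   58.98] open 0.4 F [ 0.5  0.3 -0.8] M [ 0.03 -0.16  0.04] q [-0.33 -0.02  2.18  0.    0.99 -1.36]
slide cm [ 0.01  3.83 -0.26] turn [-0.5 -0.  -0.1]
```

Emit:
carry_out(commands=[{"slide": [0, 1, -0.3], "turn": [-0.4, 0, 0], "jaw": -0.2}, {"slide": [0, 2, -0.3], "turn": [-0.4, 0, 0], "jaw": -0.2}, {"slide": [0, 3, -0.3], "turn": [-0.4, 0, 0], "jaw": -0.2}, {"slide": [0, 3.7, -0.3], "turn": [-0.4, 0, 0], "jaw": -0.2}, {"slide": [0, 3.7, -0.3], "turn": [-0.4, 0, 0], "jaw": -0.2}])

```text
clock: 35.42
position: [0.4423, -0.1242, 0.071]
ee_rot: [-1.567, 0.002, 1.029]
ft_force: [-0.2, -0.8, -0.6]
opening: 0.402
```

Emit:
carry_out(commands=[{"slide": [0, 0, 0], "turn": [0, 0, 0], "jaw": -1}, {"slide": [0, 0, 0], "turn": [0, 0, 0], "jaw": -1}, {"slide": [0, 0, 0], "turn": [0, 0, 0], "jaw": -1}, {"slide": [0, 0, 0], "turn": [0, 0, 0], "jaw": -1}, {"slide": [0, 0, 0], "turn": [0, 0, 0], "jaw": -1}])

```text
clock: 35.83
position: [0.4435, -0.1232, 0.0716]
ee_rot: [-1.569, -0.001, 1.028]
ft_force: [2.6, 5.2, -2.0]
opening: 0.155
```

```bash
python3 plan.py .443 -.1243 .071 -18.9
```

```text
t 35.83 p [ 0.4435 -0.1232  0.0716] rpy [-8.988e+01 -5.000e-02  5.891e+01] open 0.155 F [ 2.6  5.2 -2. ] M [ 0.8  -0.64  0.01] q [-0.33  0.03  2.21  0.    0.9  -1.36]
slide cm [-0.12  0.06 -0.01] turn [-0.1 77.8 -0. ]
```

Emit:
carry_out(commands=[{"slide": [0, 0, 0], "turn": [0, 7, 0], "jaw": -1}, {"slide": [0, 0, 0], "turn": [0, 14, 0], "jaw": -1}, {"slide": [0, 0, 0], "turn": [0, 21, 0], "jaw": -1}, {"slide": [0, 0, 0], "turn": [0, 28, 0], "jaw": -1}, {"slide": [0, 0, 0], "turn": [0, 35, 0], "jaw": -1}])

```text
clock: 36.25
position: [0.4438, -0.1229, 0.0716]
ee_rot: [-1.569, -0.001, 0.411]
ft_force: [2.2, 0.4, -3.7]
opening: 0.156
```

```bash
python3 plan.py .443 -.1243 .071 -18.9
```

```text
t 36.25 p [ 0.4438 -0.1229  0.0716] rpy [-8.987e+01 -3.000e-02  2.356e+01] open 0.156 F [ 2.2  0.4 -3.7] M [ 0.22 -0.31  0.04] q [-0.33  0.03  2.21  0.    0.9  -0.74]
slide cm [-0.13  0.06 -0.1 ] turn [-0.1 42.5 -0. ]
```

Emit:
carry_out(commands=[{"slide": [0, 0, 0], "turn": [0, 7, 0], "jaw": -1}, {"slide": [0, 0, 0], "turn": [0, 14, 0], "jaw": -1}, {"slide": [0, 0, 0], "turn": [0, 21, 0], "jaw": -1}, {"slide": [0, 0, 0], "turn": [0, 28, 0], "jaw": -1}, {"slide": [0, 0, 0], "turn": [0, 35, 0], "jaw": -1}])

```text
clock: 36.67
position: [0.4442, -0.1228, 0.0716]
ee_rot: [-1.569, -0.0, -0.206]
ft_force: [2.0, -0.2, -5.0]
opening: 0.156
```

Emit:
carry_out(commands=[{"slide": [0, 0, 0], "turn": [0, 4, 0], "jaw": -1}, {"slide": [0, 0, 0], "turn": [0, 7.2, 0], "jaw": -1}, {"slide": [0, 0, 0], "turn": [0, 7.2, 0], "jaw": -1}, {"slide": [0, 0, 0], "turn": [0, 7.2, 0], "jaw": -1}, {"slide": [0, 0, 0], "turn": [0, 7.2, 0], "jaw": -1}])

```text
clock: 37.08
position: [0.4443, -0.1228, 0.0716]
ee_rot: [-1.568, -0.0, -0.33]
ft_force: [2.5, -0.6, -4.0]
opening: 0.154
```

```bash
python3 plan.py .443 -.1243 .071 -18.9
```

```text
t 37.08 p [ 0.4443 -0.1228  0.0716] rpy [-8.986e+01 -2.000e-02 -1.892e+01] open 0.154 F [ 2.5 -0.6 -4. ] M [-0.03 -0.22 -0.02] q [-0.33  0.03  2.21  0.    0.9   0.  ]
slide cm [-0.07  0.06 -0.18] turn [-0.1 -0.   0. ]
```

Emit:
carry_out(commands=[{"slide": [0, 0, 0], "turn": [0, 0, 0], "jaw": -0.2}, {"slide": [0, 0, 0], "turn": [0, 0, 0], "jaw": -0.2}, {"slide": [0, 0, 0], "turn": [0, 0, 0], "jaw": -0.2}, {"slide": [0, 0, 0], "turn": [0, 0, 0], "jaw": -0.2}, {"slide": [0, -2, 0], "turn": [0, 0, 0], "jaw": -0.2}])

```text
clock: 37.5
position: [0.4413, -0.1219, 0.0887]
ee_rot: [-1.568, 0.007, -0.33]
ft_force: [-0.8, 0.7, -1.3]
opening: 0.403
```

Emit:
carry_out(commands=[{"slide": [0, -4, 0], "turn": [0, 0, 0], "jaw": -0.2}, {"slide": [0, -8, 0], "turn": [0, 0, 0], "jaw": -0.2}, {"slide": [0, -12, 0], "turn": [0, 0, 0], "jaw": -0.2}, {"slide": [0, -14, 0], "turn": [0, 0, 0], "jaw": -0.2}, {"slide": [0, -14, 0], "turn": [0, 0, 0], "jaw": -0.2}])

```text
clock: 37.92
position: [0.4457, -0.1237, 0.2354]
ee_rot: [-1.568, -0.005, -0.33]
ft_force: [0.3, 0.3, 0.3]
opening: 0.4
```

Emit:
carry_out(commands=[{"slide": [0, 0, -4], "turn": [0, 0, 0], "jaw": -0.2}, {"slide": [0, 0, -8], "turn": [0, 0, 0], "jaw": -0.2}, {"slide": [0, 0, -12], "turn": [0, 0, 0], "jaw": -0.2}, {"slide": [0, 0, -15], "turn": [0, 0, 0], "jaw": -0.2}, {"slide": [0, 0, -15], "turn": [0, 0, 0], "jaw": -0.2}])

```text
clock: 38.33
position: [0.3951, -0.2695, 0.2341]
ee_rot: [-1.57, -0.004, -0.334]
ft_force: [0.4, -0.2, -1.1]
opening: 0.398
```

```bash
python3 look2.py 13; python3 m2.py 13; python3 plan.py
```

```text
top lid plane [-0.0081  0.001   0.1274] 3322
knob ((0.6200147867202759, -0.12099272012710571), 0.014060746878385544)
scene lid plane [-8.80e-03 -1.00e-04  1.29e-01] 4164
knob ((0.6231660842895508, -0.12244483083486557), 0.015331068076193333)
t 38.43 p [ 0.3963 -0.266   0.2339] rpy [-89.8   -0.18 -19.06] open 0.402 F [-0.5 -0.6  0.5] M [ 0.03 -0.09 -0.02] q [-0.65 -0.12  2.02  0.    1.24 -0.32]
```

View pics/dials13.png

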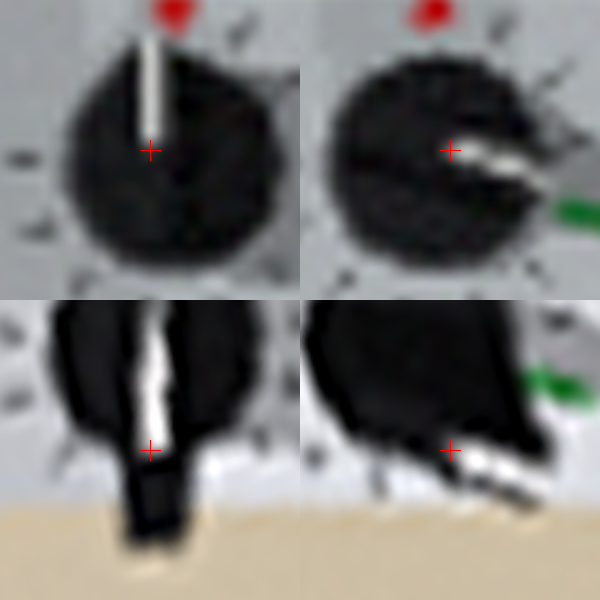

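View pics/top13.png

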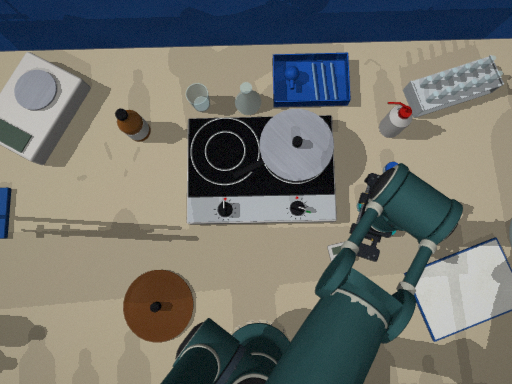

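Run:
```python
import cv2,numpy as np
for f in ("topL","topR","sceneL","sceneR"):
    g=cv2.cvtColor(cv2.imread(f"/tmp/{f}.png"),cv2.COLOR_BGR2GRAY).astype(float)
    v,u=np.mgrid[0:120,0:120]; r=np.hypot(u-60,v-60); m=(g>110)&(r<38)
    n,l,st,c=cv2.connectedComponentsWithStats(m.astype(np.uint8))
    for i in range(1,n):
        if st[i,4]<60: continue
        q=np.argwhere(l==i)[:,::-1].astype(np.float32); L=cv2.fitLine(q,cv2.DIST_L2,0,.01,.01).ravel()
        d=L[:2]*(1 if np.dot(L[:2],L[2:]-60)>0 else -1); print(f,st[i,4],c[i].round(1),"cw deg",np.degrees(np.arctan2(d[0],-d[1])).round(1),"centre->centroid",np.degrees(np.arctan2(c[i][0]-60,60-c[i][1])).round(1))
```

```text
topL 270 [60.4 39. ] cw deg 0.5 centre->centroid 1.0
topL 139 [28.6 46.6] cw deg 22.4 centre->centroid -66.8
topR 282 [78.3 64.2] cw deg 109.3 centre->centroid 102.9
sceneL 424 [61.  41.2] cw deg -0.6 centre->centroid 3.1
sceneL 818 [36.1 71.8] cw deg 154.2 centre->centroid -116.2
sceneL 625 [85.8 71.8] cw deg -158.0 centre->centroid 114.6
sceneR 1956 [58.7 77. ] cw deg -89.3 centre->centroid -175.8
```

```bash
python3 -c "
from station import *
print(finish_job())"
```

```text
the job is handed in; nothing more can be done
None
```

The job is done and handed in, at about 38 s on the robot's clock; the system gives no verdict.

I did the steps in this order:
1. Turned the left dial to off.
2. Slid the covered pan by its handle onto the right ring.
3. Laid the lid aside on the clear bench.
4. Stood the three orange-capped jars in the pan; only three were present.
5. Put the lid back on.
6. Turned the right dial to green.

**Last checks:**
- **Left dial:** the line measured about 0.5° from off.
- **Right dial:** the top view fitted 109.3°, against 109° for the green mark. The side view gave no usable fit for this dial.
- **Pan:** its rim centre was about 2 mm from the ring centre.
- **Lid:** its knob was about 1–2 mm from the pan's axis. The lid surface showed a tilt of about 0.01 rad, against the 0.06 allowed.
- **Gripper:** it was clear of everything when I handed in.

**Jars:** after I placed the second jar in the pan, something knocked it aside. It still stood upright on the floor, about 70 mm from the pan's axis, under the 78 mm limit. I left it there, and it was last seen just before the lid went back on.

**Others:** the blue jar read the same position before and after the jar moves. I compared the other bystanders only by eye, and in the last picture the arm partly hid the timer.

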